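# Load a guide roller into the V-block fixture and clamp it

### The arm

A 6-joint arm with a two-finger parallel gripper is mounted at the origin on the work surface. World frame = base frame: x ahead of the robot, y to its left, z up, the work surface at z = 0. Lengths are in m, angles in rad, forces in N, time in s.
With the tool pointing down it reaches from about 0.35 to 0.775 m from the base axis. Payload 5.5 kg.
Tool frame: the origin (TCP) lies at the very end of the fingers, on their centre line; the grasp point (between the pads) lies 19 mm behind it; x points along the fingers, y is the direction in which the jaws open and shut, and the axes are right-handed (so a half turn about x gives the same grasp; the last joint's range is limited). The gripper opens to 85 mm and grips with 20 to 120 N. Pads are 22 mm wide; open, the fingers measure 114 mm over their backs; the gripper's body (76 mm by 85 mm) begins 54 mm behind the grasp point. The pads swing forward as they close: fully open they stand 13 mm farther back than shut.
Start: joints at [1.017, 0.313, 0.046, 1.304, 0, 1.431], TCP at [0.231, 0.527, 0.231] pointing down, gripper open.
Joint ranges: [-2.76, 2.76], [-0.86, 1.69], [-1.03, 1.26], [-2.2, 2.34], [-1.47, 1.5], [-3.14, 3.14]. Speed limits (rad/s): [2.57, 2.57, 3.14, 3.14, 3.14, 3.14].

### API

Orientations are given as a unit quaternion [w, x, y, z].
In Python, from workcell import env gives the robot as it stands.
- The arm moves only by the tool servo_tool, never from a script. Its argument "increments" is a list of rows, each an object with "offset": the shift along the tool's x, y, z in cm, a list of three; "yaw": the turn about the tool's x in degrees. In form: [{"offset": [x, y, z], "yaw": yaw}, ...]. A call has exactly 8 rows; each row is the pose to reach, as a shift and turn from the pose commanded when the call began, along the tool's axes at that moment; what a row does not reach only later rows make up. A row lasts 1/10 s, in which the tool goes at most 50 mm and 8.59 degrees, less where a joint would pass 70% of its speed; a pose out of reach is approached as far as the arm can. A call with a gripper value outside its range is refused whole. "claw" is the opening, from 0 (shut) to 1 (fully open), set as the call begins (left out, the last holds). The fingers move at their own pace and stop on an object; "force" is the grip in N (left out, the last holds). Time passes only in rows, so rows that repeat a pose let the fingers close, or fill a call up. It gives the time, the measured TCP pose, the force and the opening at its end, in the units of the state.
- env.get_state(): the state, without advancing time (a new reading comes with each control period).
- env.read_camera(name): name is "scene" or "top" or "wrist"; returns (picture, depth): 480x640x3 uint8, red, green, blue; 480x640 float32, m along the optical axis (not along the pixel's ray), 0 where there is no reading.
- env.camera_model(name): a dict with "vertical_fov" (degrees; the focal length in pixels is half the picture's height over the tangent of half this angle, whatever the lens; pixels are square), "cx", "cy" (the principal point, pixels), "world_from_camera" (4x4, takes a point from camera to world coordinates). Camera axes: x right, y up, looking along -z (the intrinsics and any distortion apply to the point x, -y, -z); pixel columns grow to the right and rows downward; lengths in m; the calibration is good to about 2 mm. A picture is of the moment at which its call begins: read the wrist's pose just before it. camera_model takes no time and is no camera call; for the wrist camera it gives the pose at the moment of the call.
- env.hand_in(): hands the job in, once; it reports no verdict.
The state is a dict: "clock": time; "joint_pos": joint angles; "qvel": joint speeds; "tau": joint torques, N m; "tcp_pos": TCP position; "orientation": TCP orientation; "wrist_force": force on the tool from outside, world axes, zero at the start; "ft_torque": the same for the moment, N m; "finger_gap": finger opening in m.
Only numpy, scipy, OpenCV 4.12 (cv2) and the standard library are available. Lean on these libraries where they do the work, as an engineer would, in place of code of your own. Each camera call takes 0.05 s, during which the arm holds its last target.

### The job

Take the roller from its blue cradle and lower it gently into the pair of V-blocks, just short of the end stop, keeping hold of it until both journals bear in the Vs and have centred themselves. Then slide it along the Vs, lightly, until its end rests against the end stop, let go, and push the red handle of the toggle clamp all the way down so that the clamp locks on the journal. Never drop or force the roller into the Vs or against the stop, do not force the handle, and leave the other things on the bench where they are.

Things in the scene. Friction and masses are not known exactly. Their poses are not given: they have to be found in the camera images.
- roller_center (a point): centre of the loose guide roller, on its axis (local y; it may be rolled about it). Aluminium barrel 44 mm diameter, 62 mm long; at each end a steel journal 22 mm diameter, 48 mm long; overall 158 mm, both ends alike; 0.4 to 0.6 kg. It starts lying level in the cradle, axis 35 mm above the bench; grasp the barrel across its middle from above.
- cradle: fixed blue plastic cradle, 62 x 138 mm (x, y), origin at the centre of its underside on the bench; the roller lies along its y. Floor plate 8 mm high; at y = -59 and +59 mm a cheek 16 mm thick and 34 mm high with an open-topped slot 26 mm wide for a journal. Between the cheeks the barrel is free.
- fixture: fixed grey V-block fixture; base plate 14 mm high, x -53 to +135, y -91 to +91 mm. Origin on the bench under the middle of the V axis; y along the V axis, z up. Two steel V-blocks, middles at y = -60 and +60, each 26 mm long in y and 54 wide in x; 90 degree Vs open upward, mouth 29 mm wide. End stop at the -y end, toggle clamp at the +x side by the V-block at y = +60.
- v_middle (a point): point fixed to the fixture's base on the V axis (x = y = 0), 74 mm above the bench. The V-blocks stand on a rise-and-fall saddle locked at the height of the last job, which is NOT measured: the axis of a roller seated in the Vs lies anywhere from 67 to 80 mm above the bench, V mouths 1 mm below it, saddle plate between the blocks 34 mm below it.
- stop_face (a point): on the face of the end stop, an upright steel plate 36 mm wide reaching 96 mm above the bench; the face looks along +y of the fixture. With a journal's end against it the roller's centre is at y = 0 of fixture, 79 mm from the face; the barrel ends are then 16 mm from the V-blocks.
- clamp_handle (a joint): angle of the toggle clamp's red handle (rad): 0 = open as at the start (grip rising 63 degrees above level, towards +x of the fixture), 1.096 = level, fully down on its stop, at dead centre and locked. It stays where left; about 4 N at the grip moves it, up to about 10 N near the end. The clamp arm is linked to it and swings from upright down over the journal.
- handle_pivot (a point): hinge axis (parallel to the fixture's y) of the clamp handle, at x = +120, y = +62, z = 106 mm in the fixture frame.
- handle_grip (a point): point on the centre line of the red handle, 70 mm from its hinge axis. The round red grip, 15 mm diameter, runs from 36 to 85 mm from the hinge axis, with a round end.
- clamp_foot: the clamp's sprung rubber foot, 15 mm diameter, origin at the centre of its pressing face; 2 N starts it, then 0.6 N per mm, 18 mm stroke. It hangs on the clamp arm (85 mm, pivot at x = +85, y = +62, z = 105 mm in the fixture frame). Open, arm and foot keep to x > 42 mm and y > 50 mm of the fixture frame, up to 200 mm high.
- dial_gauge: bystander: dial gauge on a blue magnetic base 50 x 40 x 50 mm, 170 mm tall; origin at the centre of its underside.
- micrometer: bystander: grey outside micrometer lying flat, 12 mm high; origin on its underside.
- bearing_a: bystander: steel bearing ring, 52 mm diameter, 15 mm high; origin at the centre of its underside.
- bearing_b: bystander: another steel bearing ring, 52 mm diameter, 15 mm high; origin at the centre of its underside.
- screwdriver: bystander: screwdriver with yellow handle lying on the bench; origin on its underside.
- wrench: bystander: steel wrench lying on the bench; origin on its underside.
- spray_can: bystander: red spray can, 58 mm diameter, 170 mm tall; origin at the centre of its underside.

How it is judged:
On the way, in this order (a step that is already met when the one before it is completed fails the run):
1. the roller, still held, bears in both Vs, centred and in line with them, the clamp still open (x of roller_center in the frame of fixture between -0.002 and 0.002 m and z of roller_center in the frame of fixture below 0.083 m and angle between the y axis of roller_center and the y axis of fixture, either way round below 0.03 rad and contact force between roller and fixture above 1.5 N and value of joint clamp_handle below 0.15 rad and contact force between the fingers and roller above 1 N), for 0.2 s.
2. the roller has been slid along the Vs until its end is against the stop (within 1.5 mm), the clamp still open (y of roller_center in the frame of fixture below 0.0015 m and z of roller_center in the frame of fixture below 0.083 m and x of roller_center in the frame of fixture between -0.002 and 0.002 m and value of joint clamp_handle below 0.15 rad), for 0.2 s.
At the end, for the whole second after the job is handed in: The roller rests in both Vs, centred within 1.5 mm and in line within 0.02 rad, its end within 1.5 mm of the end stop, the clamp handle fully down (at least 1.04 rad) with the clamp foot pressing on the journal with more than 1.5 N, everything released and at rest (x of roller_center in the frame of fixture between -0.0015 and 0.0015 m and z of roller_center in the frame of fixture below 0.082 m and y of roller_center in the frame of fixture below 0.0015 m and angle between the y axis of roller_center and the y axis of fixture, either way round below 0.02 rad and value of joint clamp_handle above 1.04 rad and contact force between clamp_foot and roller above 1.5 N and linear speed of roller below 0.01 m/s); the robot touches nothing.
It fails at once if roller dropped or forced into the Vs or against the stop (more than 25 N on the fixture before clamping) (contact force between roller and fixture above 25 N and value of joint clamp_handle below 0.3 rad).
It fails at once if roller let go above the Vs and dropped into them (falling faster than 0.12 m/s without being held) (linear speed of roller above 0.12 m/s and contact force between the fingers and roller below 2 N and distance between roller_center and v_middle below 0.03 m).
It fails at once if clamp handle forced (more than 25 N from the robot on the fixture) (contact force between any of the fingers, the arm and fixture above 25 N).
It fails at once if a bystander moved by more than 20 mm (distance of any of dial_gauge, micrometer, bearing_a, bearing_b, screwdriver, wrench, spray_can from where it was at the start of the episode above 0.02 m).
It also fails if it takes over 72 s, if anything falls off the work surface, if the arm or the gripper's body presses on something with over 40 N, if the wrist force passes 120 N, or if a joint passes its speed limit or range.

## Working session

There is one attempt and no reset: what is moved stays moved. The work goes in short steps, Python scripts to look and compute and a tool call to move; the robot and the scene stay as the last step left them, time stands still between calls to the robot, and variables do not carry over. Pictures are saved under pics/ and viewed, and the job is handed in when it is done.

Besides the shell and the picture viewer there is one more tool, called after "Emit:" by a JSON object that holds its "op" and its "data", one argument or row to a line. servo_tool: Moves the arm, as the interface text tells. Its arguments: {"type":"object","properties":{"increments":{"type":"array","items":{"type":"object","properties":{"offset":{"type":"array","items":{"type":"number"}},"yaw":{"type":"number"}}}},"claw":{"type":"number"},"force":{"type":"number"}},"required":["increments"]}

```bash
ls; mkdir -p pics; python3 - <<'E'
from workcell import env
import cv2,numpy as np
s=env.get_state();print(s)
for n in ["scene","top","wrist"]:
    m=env.camera_model(n);print(n,m)
    p,d=env.read_camera(n)
    cv2.imwrite(f"pics/{n}0.png",p[:,:,::-1]); np.save(f"{n}0.npy",d)
    print((d>0).mean(),d.max())
E
```

```text
pics
{'clock': 0.0, 'joint_pos': array([1.01738635e+00, 3.13986182e-01, 4.49954675e-02, 1.30358845e+00,
       2.95220245e-07, 1.43121816e+00]), 'qvel': array([ 0.00023775,  0.00047173,  0.00076512, -0.00253059,  0.00142121,
       -0.00074166]), 'tau': array([-1.30357871e-04, -4.80621064e+01,  2.98537034e+01,  1.92866108e-02,
       -1.75225146e-04,  2.00111765e-05]), 'tcp_pos': array([0.23095237, 0.52603587, 0.23042369]), 'orientation': array([ 0.69180917,  0.14467695,  0.69223749, -0.14586261]), 'wrist_force': array([ 0.01503378, -0.21845351,  0.32638819]), 'ft_torque': array([-0.02196373,  0.04802402,  0.01100387]), 'finger_gap': 0.0852220904424563}
scene {'vertical_fov': 46.82070912853878, 'cx': 319.2471724310327, 'cy': 240.23429387914794, 'world_from_camera': array([[-0.87297241, -0.3681943 ,  0.31992519,  0.97483202],
       [ 0.48776735, -0.65697656,  0.57486069,  0.74984749],
       [-0.00147708,  0.65788659,  0.75311556,  1.06563643],
       [ 0.        ,  0.        ,  0.        ,  1.        ]])}
0.9959244791666667 3.7957342
top {'vertical_fov': 57.92516285170428, 'cx': 312.929912004744, 'cy': 246.1543952036846, 'world_from_camera': array([[ 0.00490332,  0.99724601, -0.07400242,  0.49533339],
       [-0.9996863 ,  0.00670605,  0.02413162,  0.01304247],
       [ 0.02456143,  0.07386088,  0.99696605,  1.20010715],
       [ 0.        ,  0.        ,  0.        ,  1.        ]])}
0.9960677083333334 2.091461
wrist {'vertical_fov': 71.7442652093687, 'cx': 317.05382715330416, 'cy': 238.6141735908658, 'world_from_camera': array([[ 0.40251116, -0.88237716, -0.24371153,  0.16948665],
       [ 0.91541271,  0.38737795,  0.10935213,  0.55180803],
       [-0.00208135, -0.26711209,  0.96366322,  0.37344744],
       [ 0.        ,  0.        ,  0.        ,  1.        ]])}
0.9940006510416667 0.48632875
```

View pics/scene0.png

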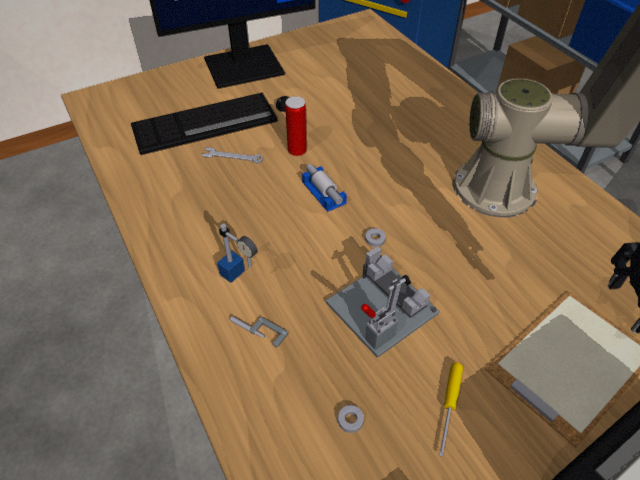

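View pics/top0.png

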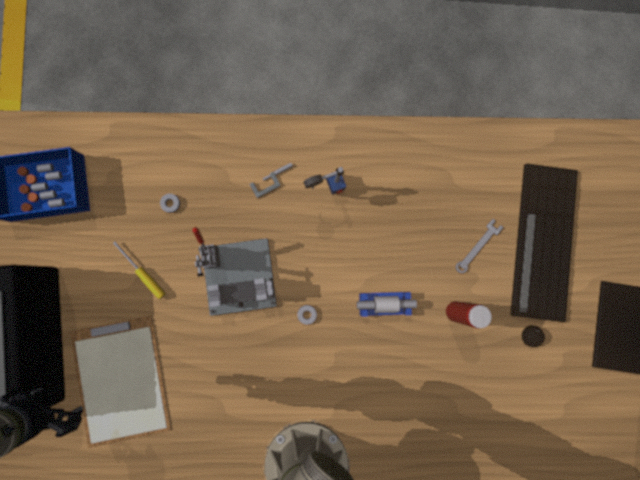

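View pics/wrist0.png

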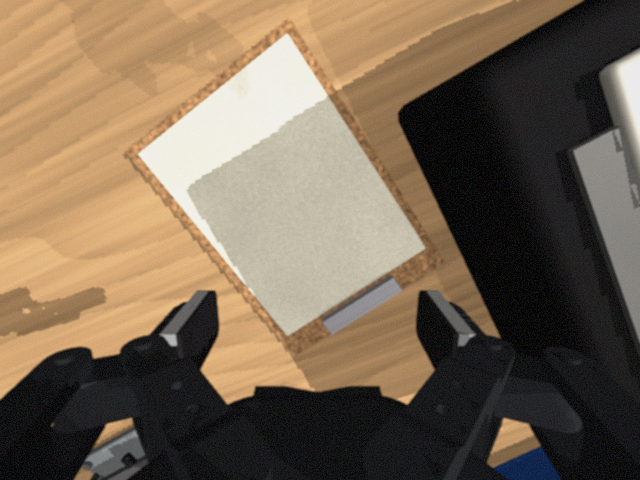

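```bash
cat > h.py <<'E'
import numpy as np,cv2
def model(env,n):
    m=env.camera_model(n); f=240/np.tan(np.radians(m["vertical_fov"]/2)); return f,m["cx"],m["cy"],np.array(m["world_from_camera"])
def px2w(M,u,v,d):
    f,cx,cy,T=M; u=np.asarray(u,float);v=np.asarray(v,float);d=np.asarray(d,float)
    P=np.stack([(u-cx)/f*d,-(v-cy)/f*d,-d,np.ones_like(d)],-1); return (P@T.T)[...,:3]
def atz(M,u,v,z):
    f,cx,cy,T=M; r=T[:3,:3]@np.array([(u-cx)/f,-(v-cy)/f,-1]); t=(z-T[2,3])/r[2]; return T[:3,3]+t*r
def w2px(M,p):
    f,cx,cy,T=M; q=np.linalg.inv(T)@np.append(p,1); return np.array([cx+f*q[0]/-q[2],cy-f*q[1]/-q[2]])
E
python3 - <<'E'
from h import *
from workcell import env
import numpy as np,cv2
p=cv2.imread("pics/top0.png");d=np.load("top0.npy");M=model(env,"top")
cv2.imwrite("pics/cropF.png",cv2.resize(p[220:330,180:310],None,fx=6,fy=5.4,interpolation=cv2.INTER_CUBIC)[:600,:800])
cv2.imwrite("pics/cropR.png",cv2.resize(p[280:330,345:430],None,fx=9,fy=9,interpolation=cv2.INTER_CUBIC))
for u,v in [(387,304),(365,304),(410,304),(300,260),(560,260),(150,130),(240,270),(275,245),(100,330),(215,296),(264,290)]:
    print(u,v,px2w(M,u,v,d[v,u]).round(4))
W=px2w(M,*np.meshgrid(np.arange(640),np.arange(480)),d)
np.save("topW.npy",W)
# dump heights over fixture region
print((W[235:320:3,195:285:3,2]*1000).astype(int))
E
```

```text
387 304 [ 0.4288 -0.2107  0.0545]
365 304 [ 0.4283 -0.1533  0.0491]
410 304 [ 0.4285 -0.274   0.045 ]
300 260 [0.5456 0.0196 0.003 ]
560 260 [ 0.5492 -0.698   0.0205]
150 130 [9.079e-01 4.427e-01 5.000e-04]
240 270 [0.5169 0.1822 0.0159]
275 245 [0.5868 0.0891 0.001 ]
100 330 [0.3554 0.5504 0.0187]
215 296 [0.4484 0.2391 0.0621]
264 290 [0.4646 0.1119 0.0686]
[[ 182  175    0   -1    1    0    5    0    2    0    1   -3   -3    0
     0    1    2    0    0    2    2   -2    3    0    0    0    1    0
     0   -1]
 [  -2  163  157    0    1    2   -4    0   -3    1   -1   -4    0    2
    -1    2    1    0    3    2    2    0    2    0   -1    0    0    0
     0   -1]
 [  -1  154  147    2   -1    3    1    6    0    0    0    0    4    0
     1    1    2   15   14   15    9   12   17   12   11   -1    0    3
     2    0]
 [   0   -2  142    2    1   -1    0    2    4    0   14   14    9   12
    16   15   17   18   13   12   15   11   17   17   11   -4    3    2
    -1   -1]
 [   0    3  100  114  116  109   76   39   14   16   10   15   16   13
    15   16   11   12   15   11   17  
[... 3115 characters left out ...]
 14   12   16   15   13    9 1200   14   14   17    1    0
     2    0]
 [  -3    1    1    8   -2   20   13   16   15   17   16   17   13   14
    12   12   13   13   11   -2    4   -2    0    3    3    2    2    3
    -1    0]
 [   0    2    2   -4    1   16   15   10   15   14   13    8   -1    2
    -2   -1    2    2   -1    1    0    1    0    3   -1    0    0   -1
     0    0]
 [   0    1    0    0   -2    2    1    4   -1    3    0    3    0    3
    -2   -2    0    3    0    1    2    0   -1    1    0    2    1    0
     2    4]
 [   1    0   -2    0    1    0    0    0    2    1   -1    3    0    0
     1    0   -2    2   -1   -1    8    0   -3    2    0   -1    0    0
     0    0]]
```

View pics/cropF.png

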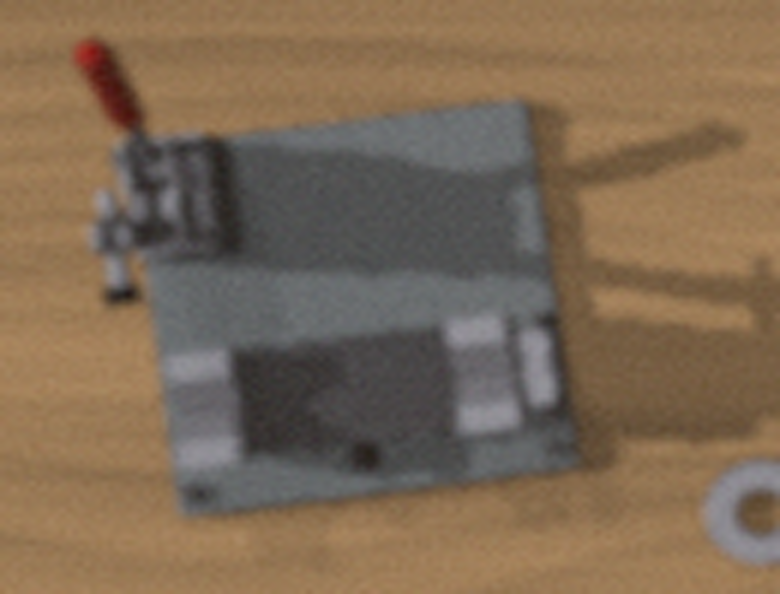

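View pics/cropR.png

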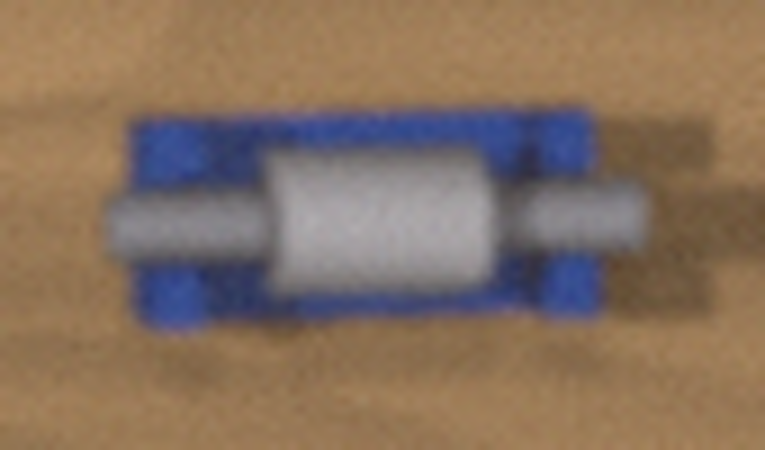

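```bash
cat >> h.py <<'E'
from scipy.spatial.transform import Rotation as R
def rot(s): q=s["orientation"]; return R.from_quat([q[1],q[2],q[3],q[0]]).as_matrix()
E
python3 - <<'E'
from h import *
from workcell import env
M=model(env,"top"); W=np.load("topW.npy")
s=env.get_state(); print(rot(s).round(3))
for n,(u,v) in {"BL":(183/6+180,513/5.4+220),"BR":(577/6+180,465/5.4+220),"TR":(527/6+180,100/5.4+220)}.items(): print(n,atz(M,u-.5,v-.5,.014).round(4))
# roller: ends from crop at 9x
c=lambda u,v:(u/9+345-.5,v/9+280-.5)
# barrel edges at z=.035 silhouettes
for n,(u,v) in {"endL":(108,227),"endR":(648,215),"bTL":(270,155),"bTR":(487,148),"bBL":(275,292),"bBR":(493,283)}.items():
    print(n,atz(M,*c(u,v),.035).round(4))
# cloud fit
sub=W[285:325,350:425].reshape(-1,3); k=(sub[:,2]>.037)&(sub[:,2]<.07); q=sub[k]
print(len(q))
m=q.mean(0); u,sv,vt=np.linalg.svd(q[:,:2]-m[:2]); print(m,vt[0])
k2=q[:,2]>.05; print(q[k2].mean(0),k2.sum(), q[:,1].min(),q[:,1].max())
# bearing near fixture, can
for n,(u,v,z) in {"bearing":(308,315,.015),"can":(479,317,.17),"dial":(337,183,.05)}.items(): print(n,atz(M,u,v,z).round(3))
E
```

```text
[[-0.001  0.402  0.916]
 [-0.001  0.916 -0.402]
 [-1.    -0.001 -0.   ]]
BL [0.3967 0.261  0.014 ]
BR [0.4211 0.0846 0.014 ]
TR [0.6049 0.1094 0.014 ]
endL [ 0.4255 -0.1325  0.035 ]
endR [ 0.4296 -0.294   0.035 ]
bTL [ 0.447 -0.181  0.035]
bTR [ 0.4493 -0.246   0.035 ]
bBL [ 0.4065 -0.1822  0.035 ]
bBR [ 0.4094 -0.2474  0.035 ]
690
[ 0.42759652 -0.20922713  0.04903925] [-0.03615056  0.99934636]
[ 0.4274941  -0.20993265  0.05514783] 296 -0.2887389760934875 -0.1321580702826637
bearing [ 0.396 -0.003  0.015]
can [ 0.406 -0.407  0.17 ]
dial [ 0.752 -0.079  0.05 ]
```

Emit:
{"op": "servo_tool", "data": {
  "increments": [
    {"offset":[0,-3.5,3.3],"yaw":8},
    {"offset":[0,-7,6.6],"yaw":16},
    {"offset":[0,-10.5,9.9],"yaw":24},
    {"offset":[0,-14,13.2],"yaw":32},
    {"offset":[0,-17.5,16.5],"yaw":40},
    {"offset":[0,-21,19.8],"yaw":48},
    {"offset":[0,-24.5,23.1],"yaw":56},
    {"offset":[0,-28,26.4],"yaw":64.5}
  ],
  "claw": 1,
  "force": 40
}}

```text
clock: 0.95
tcp_pos: [0.3604, 0.1622, 0.2313]
orientation: [0.506, 0.494, 0.506, -0.493]
wrist_force: [0.9, 0.2, -0.0]
finger_gap: 0.0855
```

```bash
cat > snap.py <<'E'
import sys
from h import *
from workcell import env
n,name=sys.argv[1:3]
M=model(env,n); s=env.get_state()
p,d=env.read_camera(n)
cv2.imwrite(f"pics/{name}.png",p[:,:,::-1]); np.save(name+".npy",d)
import pickle; pickle.dump((M,s),open(name+".pkl","wb"))
print(s["tcp_pos"].round(4),s["wrist_force"].round(2),s["finger_gap"], s["clock"])
print(rot(s).round(4)); print(M[3].round(3)); print(s["joint_pos"].round(3))
E
python3 snap.py wrist w1
```

```text
[0.3604 0.1622 0.2313] [ 0.89  0.18 -0.  ] 0.0854980476153824 0.95
[[ 4.000e-04  9.997e-01  2.580e-02]
 [ 2.000e-04  2.580e-02 -9.997e-01]
 [-1.000e+00  4.000e-04 -2.000e-04]]
[[ 1.    -0.024 -0.008  0.359]
 [ 0.025  0.963  0.267  0.228]
 [ 0.002 -0.267  0.964  0.374]
 [ 0.     0.     0.     1.   ]]
[ 0.219 -0.036 -0.364  1.242  0.     1.764]
```

View pics/w1.png

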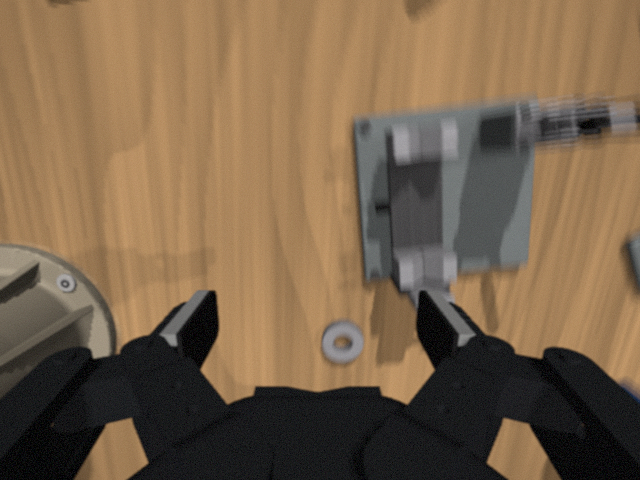

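Emit:
{"op": "servo_tool", "data": {
  "increments": [
    {"offset":[0.5,0.7,4.7]},
    {"offset":[1,1.45,9.4]},
    {"offset":[2,2.2,14.1]},
    {"offset":[3,2.9,18.8]},
    {"offset":[4,3.6,23.5]},
    {"offset":[5,4.3,28.2]},
    {"offset":[6,5.0,32.8]},
    {"offset":[7,5.7,36.7]}
  ]
}}

```text
invalid input
```

```bash
python3 snap.py wrist w2
```

```text
[0.363  0.1562 0.2312] [ 1.24 -2.38 -0.06] 0.08528845522530003 1.0
[[ 0.0016  0.9999  0.0116]
 [-0.0043  0.0116 -0.9999]
 [-1.      0.0016  0.0043]]
[[ 1.    -0.01  -0.006  0.362]
 [ 0.011  0.963  0.271  0.223]
 [ 0.003 -0.271  0.963  0.374]
 [ 0.     0.     0.     1.   ]]
[ 0.206 -0.036 -0.364  1.242 -0.005  1.765]
```

View pics/w2.png

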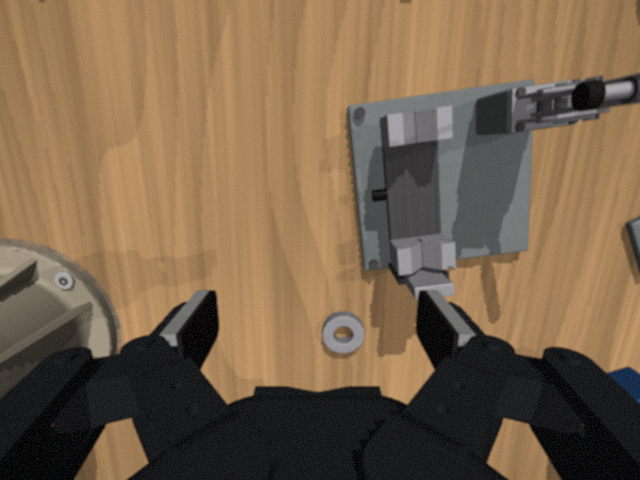

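```bash
python3 - <<'E'
import cv2
p=cv2.imread("pics/w2.png")
cv2.imwrite("pics/w2c.png",cv2.resize(p[90:310,340:540],None,fx=2.7*1.1,fy=2.7,interpolation=cv2.INTER_CUBIC)[:600] if 0 else cv2.resize(p[95:305,340:550],None,fx=2.85,fy=2.85,interpolation=cv2.INTER_CUBIC))
E
```

```text
(no output)
```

View pics/w2c.png

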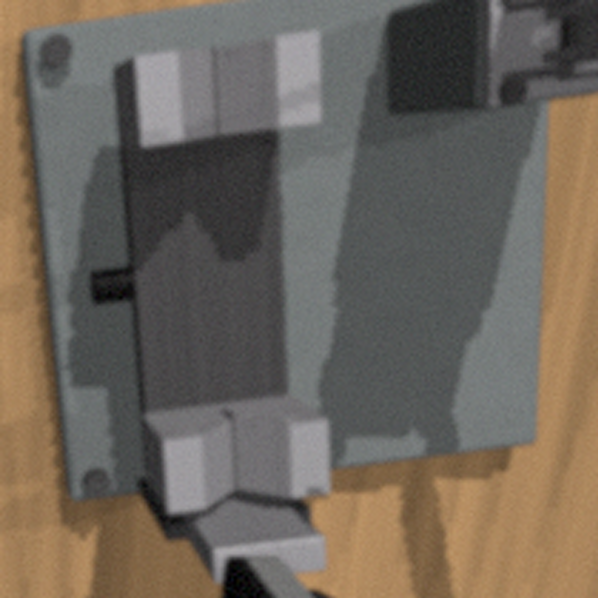

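Emit:
{"op": "servo_tool", "data": {
  "increments": [
    {"offset":[0.5,0.7,4.7],"yaw":0},
    {"offset":[1,1.45,9.4],"yaw":0},
    {"offset":[2,2.2,14.1],"yaw":0},
    {"offset":[3,2.9,18.8],"yaw":0},
    {"offset":[4,3.6,23.5],"yaw":0},
    {"offset":[5,4.3,28.2],"yaw":0},
    {"offset":[6,5.0,32.8],"yaw":0},
    {"offset":[7,5.7,36.7],"yaw":0}
  ]
}}

```text
clock: 1.85
tcp_pos: [0.4291, -0.2029, 0.1607]
orientation: [0.508, 0.492, 0.508, -0.492]
wrist_force: [0.4, 0.4, -0.0]
finger_gap: 0.0853
```

```bash
python3 snap.py wrist w3; python3 - <<'E'
from h import *
import pickle
M,s=pickle.load(open("w2.pkl","rb"))
c=lambda u,v:((u+.5)/2.85+340-.5,(v+.5)/2.85+95-.5)
def q(L,z): return np.array([atz(M,*c(*a),z)[:2] for a in L])
A=q([(135,57),(320,30),(142,147),(322,120)],.0765); B=q([(160,437),(330,418),(165,515),(328,495)],.0765)
print(A.round(4),B.round(4)); a,b=A.mean(0),B.mean(0); print(a,b,np.linalg.norm(a-b),(a+b)/2,np.degrees(np.arctan2(-(a-b)[0],(a-b)[1])))
print("block sizes",np.linalg.norm(A[0]-A[1]),np.linalg.norm(A[0]-A[2]),np.linalg.norm(B[0]-B[1]),np.linalg.norm(B[0]-B[2]))
P=q([(25,33),(72,500),(534,440)],.014); print(P.round(4))
d=np.load("w2.npy");
for u,v in [(160,100),(298,80),(183,475),(310,450),(200,330),(250,300)]:
    x,y=c(u,v); x=round(x);y=round(y); print(px2w(M,x,y,np.median(d[y-1:y+2,x-1:x+2])).round(4))
E
```

```text
[ 0.4291 -0.2029  0.1607] [ 0.41  0.39 -0.01] 0.08534871146474216 1.85
[[ 3.000e-04  9.995e-01  3.140e-02]
 [ 1.000e-04  3.140e-02 -9.995e-01]
 [-1.000e+00  3.000e-04 -1.000e-04]]
[[ 1.    -0.029 -0.01   0.427]
 [ 0.031  0.963  0.267 -0.137]
 [ 0.001 -0.267  0.964  0.304]
 [ 0.     0.     0.     1.   ]]
[-0.611  0.156 -0.335  1.08   0.     0.928]
[[0.4216 0.2479]
 [0.4754 0.256 ]
 [0.4255 0.2223]
 [0.4791 0.2308]] [[0.4379 0.1304]
 [0.4931 0.1375]
 [0.4416 0.1029]
 [0.4958 0.1106]]
[0.45039969 0.2392598 ] [0.46710711 0.12035548] 0.12007237853958301 [0.4587534  0.17980764] 7.998349918380161
block sizes 0.05446147701336427 0.025891598965101494 0.055723148296331404 0.02778052620105433
[[0.3944 0.2608]
 [0.42   0.0839]
 [0.6034 0.1113]]
[0.43   0.2357 0.0767]
[0.4703 0.2418 0.0768]
[0.4465 0.1177 0.0767]
[0.4871 0.1263 0.0773]
[0.4573 0.1607 0.0444]
[0.4734 0.171  0.0446]
```

View pics/w3.png

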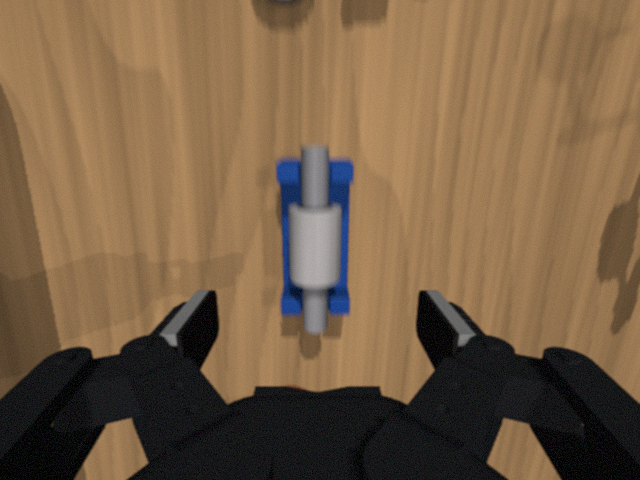

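```bash
python3 snap.py wrist w4; python3 - <<'E'
import cv2
p=cv2.imread("pics/w4.png")
cv2.imwrite("pics/w4c.png",cv2.resize(p[135:345,240:390],None,fx=2.85,fy=2.85,interpolation=cv2.INTER_CUBIC))
E
```

```text
[ 0.4306 -0.2078  0.1592] [ 3.86 -5.38 -0.55] 0.08551056382334274 1.9
[[ 7.000e-04  9.996e-01  2.830e-02]
 [-3.300e-03  2.830e-02 -9.996e-01]
 [-1.000e+00  6.000e-04  3.300e-03]]
[[ 1.    -0.026 -0.009  0.429]
 [ 0.028  0.962  0.27  -0.142]
 [ 0.002 -0.27   0.963  0.302]
 [ 0.     0.     0.     1.   ]]
[-0.616  0.162 -0.332  1.075 -0.002  0.926]
```

View pics/w4c.png

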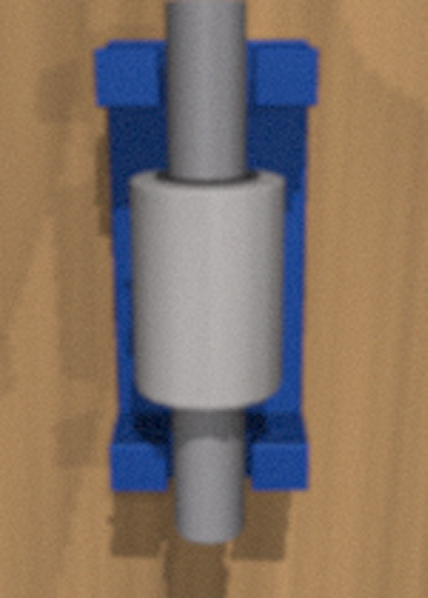

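```bash
python3 - <<'E'
from h import *
import pickle
M,s=pickle.load(open("w4.pkl","rb"))
c=lambda u,v:((u+.5)/2.85+240-.5,(v+.5)/2.85+135-.5)
def q(u,v,z): return atz(M,*c(u,v),z)
for n,u,v,z in [("L1",131,182,.035),("R1",286,180,.035),("L2",136,390,.035),("R2",283,392,.035),("j0",206,2,.035),("j1",207,170,.035),("j2",208,430,.035),("j3",210,530,.035)]: print(n,q(u,v,z).round(4))
d=np.load("w4.npy"); 
U,V=np.meshgrid(np.arange(640),np.arange(480)); W=px2w(M,U,V,d)
k=(W[...,2]>.04)&(W[...,2]<.07)&(abs(W[...,0]-.43)<.03)&(W[...,1]<-.1)&(W[...,1]>-.32)&(V<345)
Q=W[k]; print(len(Q)); 
for lo in np.arange(-.30,-.12,.01):
    g=Q[(Q[:,1]>lo)&(Q[:,1]<lo+.01)]
    if len(g)>5:
        # circle fit
        A=np.c_[2*g[:,0],2*g[:,2],np.ones(len(g))]; r=np.linalg.lstsq(A,(g[:,[0,2]]**2).sum(1),rcond=None)[0]
        print(round(lo,3),len(g),g[:,2].max().round(4),r[:2].round(4),((g[:,0].min()+g[:,0].max())/2).round(4))
E
```

```text
L1 [ 0.4048 -0.1836  0.035 ]
R1 [ 0.4487 -0.1818  0.035 ]
L2 [ 0.4065 -0.2465  0.035 ]
R2 [ 0.4508 -0.246   0.035 ]
j0 [ 0.4249 -0.1343  0.035 ]
j1 [ 0.4263 -0.1796  0.035 ]
j2 [ 0.4285 -0.259   0.035 ]
j3 [ 0.4299 -0.293   0.035 ]
6638
-0.3 30 0.0463 [0.4302 0.0362] 0.4301
-0.29 222 0.0476 [0.43   0.0369] 0.43
-0.28 237 0.0483 [0.4296 0.0366] 0.4293
-0.27 246 0.0482 [0.4292 0.0369] 0.429
-0.26 249 0.0474 [0.4289 0.0363] 0.4291
-0.25 225 0.0583 [0.4276 0.0454] 0.428
-0.24 586 0.0589 [0.4283 0.0357] 0.4284
-0.23 612 0.0587 [0.4279 0.0358] 0.4281
-0.22 623 0.0588 [0.4277 0.0356] 0.4274
-0.21 649 0.0592 [0.4274 0.0358] 0.4271
-0.2 661 0.0591 [0.4269 0.0355] 0.4274
-0.19 755 0.0594 [0.427  0.0422] 0.4272
-0.18 318 0.0478 [0.4264 0.0369] 0.4263
-0.17 325 0.0476 [0.426  0.0368] 0.4262
-0.16 334 0.0473 [0.4258 0.0366] 0.4259
-0.15 350 0.0479 [0.4254 0.0365] 0.4257
-0.14 216 0.0473 [0.4251 0.0367] 0.4251
```

Emit:
{"op": "servo_tool", "data": {
  "increments": [
    {"offset":[0,-0.1,1.3],"yaw":0},
    {"offset":[2,-0.1,1.3],"yaw":0},
    {"offset":[4,-0.1,1.3],"yaw":0},
    {"offset":[6,-0.1,1.3],"yaw":0},
    {"offset":[7,-0.1,1.3],"yaw":0},
    {"offset":[8,-0.1,1.3],"yaw":0},
    {"offset":[8,-0.1,1.3],"yaw":0},
    {"offset":[8,-0.1,1.3],"yaw":0}
  ]
}}

```text
clock: 2.75
tcp_pos: [0.4286, -0.214, 0.0818]
orientation: [0.508, 0.492, 0.508, -0.492]
wrist_force: [0.3, -0.4, 0.2]
finger_gap: 0.085
```

Emit:
{"op": "servo_tool", "data": {
  "increments": [
    {"offset":[1.5,-0.1,0.05],"yaw":0},
    {"offset":[3,-0.1,0.05],"yaw":0},
    {"offset":[4.5,-0.1,0.05],"yaw":0},
    {"offset":[5.5,-0.1,0.05],"yaw":0},
    {"offset":[6.3,-0.1,0.05],"yaw":0},
    {"offset":[6.6,-0.1,0.05],"yaw":0},
    {"offset":[6.6,-0.1,0.05],"yaw":0},
    {"offset":[6.6,-0.1,0.05],"yaw":0}
  ]
}}

```text
clock: 3.55
tcp_pos: [0.4276, -0.2148, 0.0157]
orientation: [0.508, 0.492, 0.507, -0.492]
wrist_force: [0.6, 0.3, 0.6]
finger_gap: 0.0852
```

Emit:
{"op": "servo_tool", "data": {
  "increments": [
    {"offset":[0,0,0],"yaw":0},
    {"offset":[0,0,0],"yaw":0},
    {"offset":[0,0,0],"yaw":0},
    {"offset":[0,0,0],"yaw":0},
    {"offset":[0,0,0],"yaw":0},
    {"offset":[0,0,0],"yaw":0},
    {"offset":[0,0,0],"yaw":0},
    {"offset":[0,0,0],"yaw":0}
  ],
  "claw": 0.3,
  "force": 40
}}

```text
clock: 4.35
tcp_pos: [0.4277, -0.2148, 0.0157]
orientation: [0.508, 0.492, 0.507, -0.492]
wrist_force: [0.3, 0.7, 5.9]
finger_gap: 0.0426
```

Emit:
{"op": "servo_tool", "data": {
  "increments": [
    {"offset":[0,0,0],"yaw":0},
    {"offset":[0,0,0],"yaw":0},
    {"offset":[-0.2,0,0],"yaw":0},
    {"offset":[-0.5,0,0],"yaw":0},
    {"offset":[-1,0,0],"yaw":0},
    {"offset":[-1.5,0,0],"yaw":0},
    {"offset":[-2,0,0],"yaw":0},
    {"offset":[-2,0,0],"yaw":0}
  ],
  "claw": 0.3,
  "force": 60
}}

```text
clock: 5.15
tcp_pos: [0.4278, -0.215, 0.0361]
orientation: [0.508, 0.492, 0.507, -0.492]
wrist_force: [0.3, 0.2, -5.7]
finger_gap: 0.0428
```

```bash
python3 snap.py wrist w5
```

```text
[ 0.4278 -0.215   0.0361] [ 0.35  0.21 -5.72] 0.04282747227516424 5.15
[[ 1.200e-03  9.995e-01  3.130e-02]
 [-8.000e-04  3.130e-02 -9.995e-01]
 [-1.000e+00  1.200e-03  8.000e-04]]
[[ 1.    -0.029 -0.01   0.425]
 [ 0.031  0.963  0.268 -0.149]
 [ 0.002 -0.268  0.963  0.179]
 [ 0.     0.     0.     1.   ]]
[-0.634  0.284 -0.513  0.772  0.     0.906]
```

View pics/w5.png

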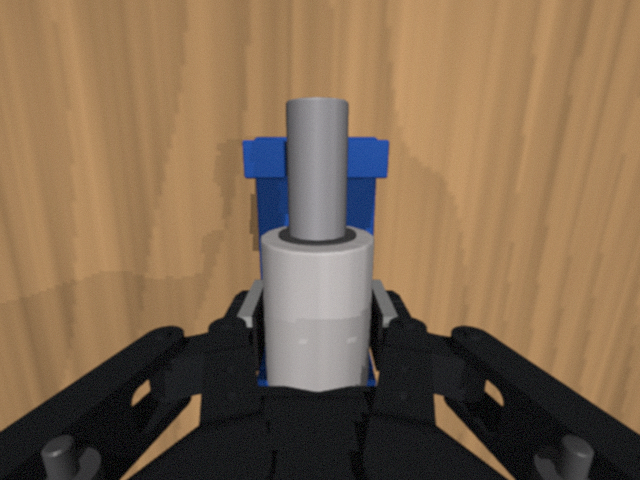

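```bash
cat > rol.py <<'E'
import sys,pickle
from h import *
name=sys.argv[1]; M,s=pickle.load(open(name+".pkl","rb")); d=np.load(name+".npy")
U,V=np.meshgrid(np.arange(640),np.arange(480)); W=px2w(M,U,V,d)
T=(W-s["tcp_pos"])@rot(s)   # tool coords
k=(abs(T[...,1])<.0095)&(T[...,2]<-.034)&(T[...,2]>-.078)&(T[...,0]<-.022)&(T[...,0]>-.045)
g=T[k]; 
from scipy.optimize import least_squares
def f(p):
    a=p[0]+p[1]*g[:,2]; b=p[2]+p[3]*g[:,2]
    return np.hypot(g[:,1]-a,g[:,0]-b)-.011
r=least_squares(f,[0,0,-.02,0],loss="soft_l1",f_scale=.001)
p=r.x; print(len(g),"tool y at z=0",p[0].round(4),"slope",p[1].round(4),"tool x at 0",p[2].round(4),"slope",p[3].round(4),"res",np.std(f(p)).round(5))
print("tool z end of journal",np.percentile(g[:,2],0.5).round(4))
kk=(abs(T[...,1])<.005)&(T[...,2]>-.12)&(T[...,2]<-.02)&(T[...,0]<-.02)
for lo in np.arange(-.084,-.024,.003):
    m=kk&(T[...,2]>lo)&(T[...,2]<lo+.003); 
    if m.sum()>3: print(round(lo,3),m.sum(),np.median(T[...,0][m]).round(4),end=' | ')
E
python3 rol.py w5
```

```text
7251 tool y at z=0 0.0002 slope 0.0017 tool x at 0 -0.0193 slope -0.0057 res 0.0007
tool z end of journal -0.0778
-0.084 10 -0.0284 | -0.081 298 -0.0296 | -0.078 310 -0.0296 | -0.075 302 -0.0296 | -0.072 305 -0.0295 | -0.069 276 -0.0295 | -0.066 2128 -0.1429 | -0.063 270 -0.0296 | -0.06 263 -0.0297 | -0.057 259 -0.0296 | -0.054 261 -0.0296 | -0.051 249 -0.0296 | -0.048 255 -0.0296 | -0.045 247 -0.0295 | -0.042 247 -0.0297 | -0.039 231 -0.0296 | -0.036 456 -0.0331 | -0.033 330 -0.0405 | -0.03 272 -0.0409 | -0.027 262 -0.0408 |
```

Emit:
{"op": "servo_tool", "data": {
  "increments": [
    {"offset":[-3,0,0],"yaw":0},
    {"offset":[-6,0,-1],"yaw":0},
    {"offset":[-9,0.3,-4],"yaw":0},
    {"offset":[-11.5,0.8,-8],"yaw":-1},
    {"offset":[-11.5,1.3,-12],"yaw":-2},
    {"offset":[-11.5,1.8,-16],"yaw":-3},
    {"offset":[-11.5,2.3,-20],"yaw":-4},
    {"offset":[-11.5,2.7,-24],"yaw":-5}
  ]
}}

```text
clock: 6.0
tcp_pos: [0.4466, 0.0277, 0.1503]
orientation: [0.529, 0.47, 0.529, -0.469]
wrist_force: [0.8, 0.1, -4.6]
finger_gap: 0.0422
```

Emit:
{"op": "servo_tool", "data": {
  "increments": [
    {"offset":[0,0.2,-4],"yaw":-1},
    {"offset":[0,0.3,-8],"yaw":-1.2},
    {"offset":[0,0.3,-11],"yaw":-1.2},
    {"offset":[0,0.3,-13.5],"yaw":-1.2},
    {"offset":[0,0.3,-15],"yaw":-1.2},
    {"offset":[0,0.3,-15.7],"yaw":-1.2},
    {"offset":[0,0.3,-15.9],"yaw":-1.2},
    {"offset":[0,0.3,-15.9],"yaw":-1.2}
  ]
}}

```text
clock: 6.8
tcp_pos: [0.4308, 0.184, 0.1502]
orientation: [0.534, 0.464, 0.534, -0.464]
wrist_force: [-0.1, 0.9, -5.1]
finger_gap: 0.0424
```

```bash
python3 snap.py wrist w6; python3 rol.py w6; python3 - <<'E'
from h import *
from workcell import env
s=env.get_state(); r=rot(s); d=np.r_[.458,.1857,.0]-s["tcp_pos"]; print("to go tool",(r.T@d).round(4))
E
```

```text
[0.4308 0.184  0.1502] [-0.09  0.93 -5.11] 0.042362413226726944 6.8
[[-3.000e-04  9.903e-01  1.389e-01]
 [-4.000e-04  1.389e-01 -9.903e-01]
 [-1.000e+00 -3.000e-04  3.000e-04]]
[[ 0.99  -0.133 -0.038  0.422]
 [ 0.138  0.954  0.265  0.249]
 [ 0.001 -0.267  0.964  0.293]
 [ 0.     0.     0.     1.   ]]
[ 0.232  0.152 -0.367  1.052 -0.     1.664]
7218 tool y at z=0 0.0001 slope 0.0006 tool x at 0 -0.0193 slope -0.0056 res 0.00068
tool z end of journal -0.0778
-0.084 7 -0.0286 | -0.081 306 -0.0295 | -0.078 309 -0.0295 | -0.075 293 -0.0297 | -0.072 299 -0.0296 | -0.069 270 -0.0295 | -0.066 2092 -0.1429 | -0.063 268 -0.0296 | -0.06 272 -0.0296 | -0.057 272 -0.0295 | -0.054 254 -0.0296 | -0.051 252 -0.0297 | -0.048 244 -0.0297 | -0.045 246 -0.0296 | -0.042 240 -0.0297 | -0.039 226 -0.0296 | -0.036 452 -0.033 | -0.033 329 -0.0406 | -0.03 260 -0.0408 | -0.027 257 -0.0409 | to go tool [0.1502 0.0271 0.0017]
```

View pics/w6.png

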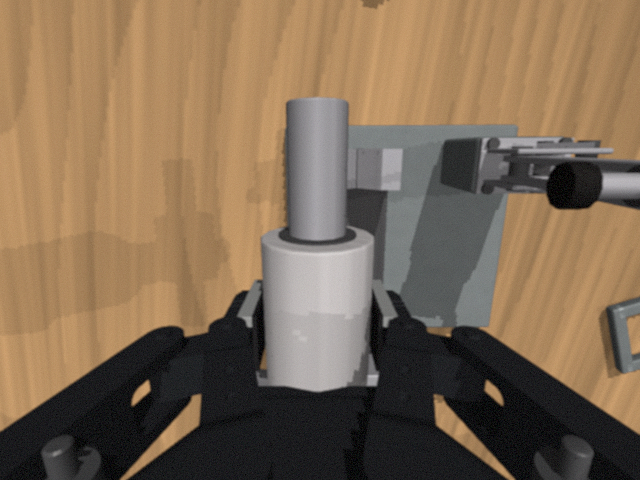

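Emit:
{"op": "servo_tool", "data": {
  "increments": [
    {"offset":[0,0.6,0.05],"yaw":0},
    {"offset":[0,1.3,0.1],"yaw":0},
    {"offset":[0.5,2,0.17],"yaw":0},
    {"offset":[1.5,2.5,0.17],"yaw":0},
    {"offset":[3,2.7,0.17],"yaw":0},
    {"offset":[4.5,2.7,0.17],"yaw":0},
    {"offset":[5.3,2.7,0.17],"yaw":0},
    {"offset":[5.3,2.7,0.17],"yaw":0}
  ]
}}

```text
clock: 7.65
tcp_pos: [0.4566, 0.186, 0.0954]
orientation: [0.533, 0.463, 0.534, -0.465]
wrist_force: [-1.0, 0.3, -4.8]
finger_gap: 0.0427
```

```bash
python3 snap.py wrist w7;  python3 snap.py top t7
```

```text
[0.4566 0.186  0.0954] [-1.    0.32 -4.78] 0.04271795626813837 7.65
[[-3.500e-03  9.903e-01  1.389e-01]
 [-8.000e-04  1.389e-01 -9.903e-01]
 [-1.000e+00 -3.600e-03  3.000e-04]]
[[ 0.99  -0.134 -0.035  0.448]
 [ 0.138  0.954  0.265  0.251]
 [-0.003 -0.267  0.964  0.238]
 [ 0.     0.     0.     1.   ]]
[ 0.224  0.246 -0.394  0.935  0.     1.655]
[0.4573 0.1862 0.0965] [ 0.25 -0.16 -4.68] 0.04230311431622604 7.7
[[-1.900e-03  9.903e-01  1.389e-01]
 [-4.000e-04  1.389e-01 -9.903e-01]
 [-1.000e+00 -1.900e-03  1.000e-04]]
[[ 0.005  0.997 -0.074  0.495]
 [-1.     0.007  0.024  0.013]
 [ 0.025  0.074  0.997  1.2  ]
 [ 0.     0.     0.     1.   ]]
[ 0.224  0.245 -0.392  0.935  0.     1.655]
```

View pics/w7.png

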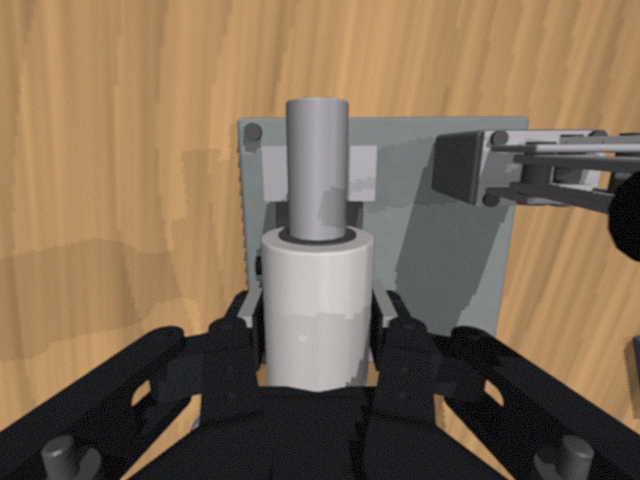

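```bash
python3 - <<'E'
import cv2
p=cv2.imread("pics/w7.png")
cv2.imwrite("pics/w7c.png",cv2.resize(p[110:250,230:400],None,fx=4.2,fy=4.2,interpolation=cv2.INTER_CUBIC))
E
```

```text
(no output)
```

View pics/w7c.png

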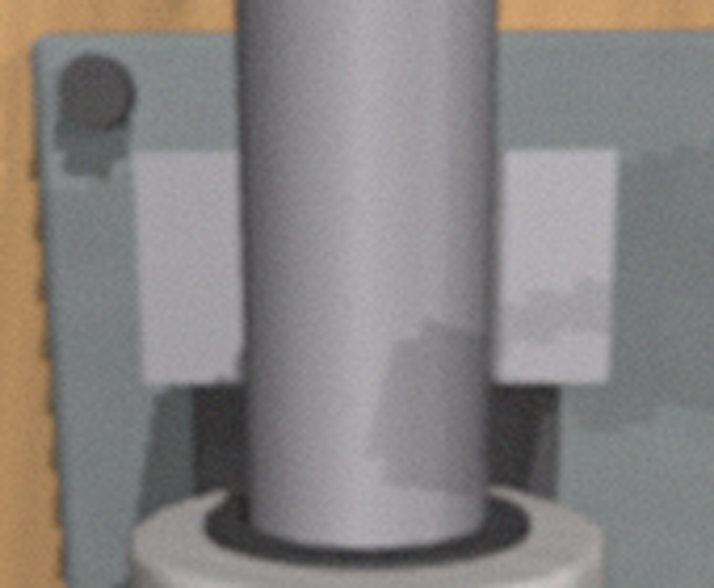

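```bash
python3 rol.py w7;python3 - <<'E'
from h import *
import pickle
M,s=pickle.load(open("w7.pkl","rb")); r=rot(s)
c=lambda u,v:((u+.5)/4.2+230-.5,(v+.5)/4.2+110-.5)
P=np.array([atz(M,*c(u,v),.0767) for u,v in [(134,152),(617,152),(143,384),(609,384)]])
print(P.round(4)); T=(P-s["tcp_pos"])@r; print(T.round(4)); print("tool mid",T.mean(0).round(4)," world",P.mean(0).round(4))
e=P[1]-P[0]; print(np.degrees(np.arctan2(e[1],e[0])), np.degrees(np.arctan2(*(P[3]-P[2])[[1,0]])))
e=P[:2].mean(0)-P[2:].mean(0); print(np.degrees(np.arctan2(-e[0],e[1])))
a=np.radians(8); X=np.array([np.cos(a),np.sin(a)]);Y=np.array([-X[1],X[0]]); print("origin",(P.mean(0)[:2]-.06*Y).round(4), "tool yaw",np.degrees(np.arctan2(r[1,1],r[0,1])))
E
```

```text
7237 tool y at z=0 0.0001 slope 0.0023 tool x at 0 -0.0193 slope -0.0053 res 0.00069
tool z end of journal -0.0778
-0.084 11 -0.0289 | -0.081 298 -0.0295 | -0.078 307 -0.0297 | -0.075 302 -0.0296 | -0.072 303 -0.0296 | -0.069 271 -0.0295 | -0.066 2057 -0.143 | -0.063 268 -0.0296 | -0.06 267 -0.0295 | -0.057 267 -0.0297 | -0.054 261 -0.0296 | -0.051 255 -0.0297 | -0.048 249 -0.0297 | -0.045 243 -0.0296 | -0.042 235 -0.0297 | -0.039 234 -0.0297 | -0.036 426 -0.0328 | -0.033 354 -0.0405 | -0.03 259 -0.0409 | -0.027 255 -0.0409 | [[0.4215 0.2479 0.0767]
 [0.475  0.2554 0.0767]
 [0.425  0.2221 0.0767]
 [0.4789 0.2296 0.0767]]
[[ 0.0188 -0.0261 -0.0662]
 [ 0.0186  0.0279 -0.0661]
 [ 0.0188 -0.0262 -0.0401]
 [ 0.0186  0.0282 -0.0401]]
tool mid [ 0.0187  0.0009 -0.0531]  world [0.4501 0.2388 0.0767]
7.953877938542556 7.977579195790812
8.17289107706809
origin [0.4585 0.1793] tool yaw 7.982380922064567
```

Emit:
{"op": "servo_tool", "data": {
  "increments": [
    {"offset":[0,0.05,0.1],"yaw":0},
    {"offset":[0.5,0.05,0.2],"yaw":0},
    {"offset":[1,0.05,0.2],"yaw":0},
    {"offset":[1.5,0.05,0.2],"yaw":0},
    {"offset":[2,0.05,0.2],"yaw":0},
    {"offset":[2.5,0.05,0.2],"yaw":0},
    {"offset":[2.7,0.05,0.2],"yaw":0},
    {"offset":[2.7,0.05,0.2],"yaw":0}
  ]
}}

```text
clock: 8.55
tcp_pos: [0.4583, 0.1845, 0.0698]
orientation: [0.533, 0.464, 0.534, -0.464]
wrist_force: [-0.3, 0.2, -4.5]
finger_gap: 0.0424
```

```bash
python3 snap.py wrist w8;python3 rol.py w8; python3 - <<'E'
import cv2
p=cv2.imread("pics/w8.png")
cv2.imwrite("pics/w8c.png",cv2.resize(p[90:250,210:420],None,fx=3.7,fy=3.7,interpolation=cv2.INTER_CUBIC))
E
```

```text
[0.4583 0.1845 0.0698] [-0.31  0.16 -4.52] 0.04238823647563901 8.55
[[-9.000e-04  9.903e-01  1.390e-01]
 [-1.000e-04  1.390e-01 -9.903e-01]
 [-1.000e+00 -9.000e-04  0.000e+00]]
[[ 0.99  -0.134 -0.037  0.449]
 [ 0.139  0.954  0.264  0.25 ]
 [ 0.    -0.267  0.964  0.213]
 [ 0.     0.     0.     1.   ]]
[ 0.22   0.272 -0.43   0.869  0.     1.651]
7244 tool y at z=0 0.0001 slope 0.0023 tool x at 0 -0.0194 slope -0.006 res 0.0007
tool z end of journal -0.0778
-0.084 6 -0.0284 | -0.081 306 -0.0295 | -0.078 303 -0.0296 | -0.075 294 -0.0296 | -0.072 300 -0.0297 | -0.069 270 -0.0296 | -0.066 2127 -0.1429 | -0.063 269 -0.0295 | -0.06 274 -0.0296 | -0.057 268 -0.0295 | -0.054 267 -0.0297 | -0.051 254 -0.0296 | -0.048 251 -0.0296 | -0.045 236 -0.0296 | -0.042 241 -0.0297 | -0.039 226 -0.0296 | -0.036 445 -0.033 | -0.033 336 -0.0406 | -0.03 258 -0.0409 | -0.027 250 -0.0409 |
```

View pics/w8c.png

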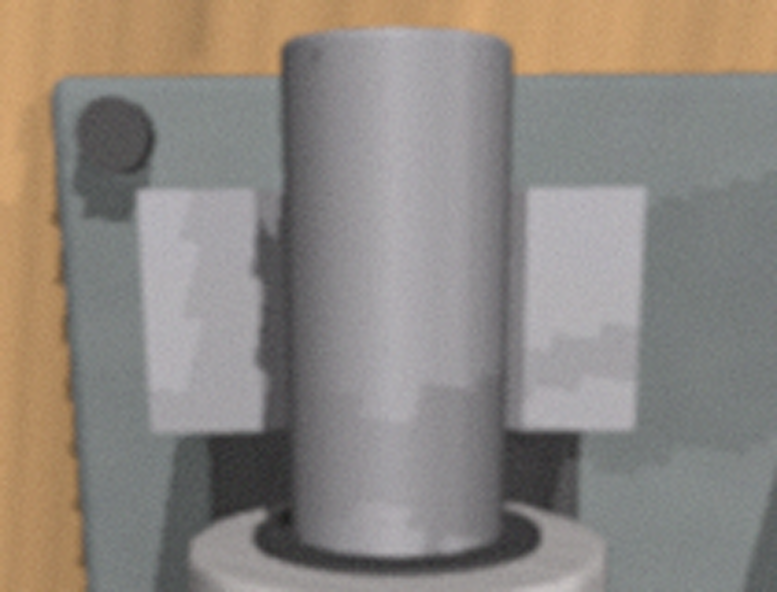

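Emit:
{"op": "servo_tool", "data": {
  "increments": [
    {"offset":[0.2,-0.06,0],"yaw":0},
    {"offset":[0.4,-0.06,0],"yaw":0},
    {"offset":[0.6,-0.06,0],"yaw":0},
    {"offset":[0.8,-0.06,0],"yaw":0},
    {"offset":[0.85,-0.06,0],"yaw":0},
    {"offset":[0.85,-0.06,0],"yaw":0},
    {"offset":[0.85,-0.06,0],"yaw":0},
    {"offset":[0.85,-0.06,0],"yaw":0}
  ]
}}

```text
clock: 9.4
tcp_pos: [0.4581, 0.1845, 0.0619]
orientation: [0.534, 0.464, 0.534, -0.464]
wrist_force: [0.6, 0.6, -5.2]
finger_gap: 0.0424
```

Emit:
{"op": "servo_tool", "data": {
  "increments": [
    {"offset":[0.02,0,0],"yaw":0},
    {"offset":[0.04,0,0],"yaw":0},
    {"offset":[0.06,0,0],"yaw":0},
    {"offset":[0.08,0,0],"yaw":0},
    {"offset":[0.1,0,0],"yaw":0},
    {"offset":[0.12,0,0],"yaw":0},
    {"offset":[0.14,0,0],"yaw":0},
    {"offset":[0.16,0,0],"yaw":0}
  ]
}}

```text
clock: 10.2
tcp_pos: [0.4581, 0.1845, 0.0602]
orientation: [0.534, 0.464, 0.534, -0.464]
wrist_force: [0.5, 0.1, -6.0]
finger_gap: 0.0424
```

Emit:
{"op": "servo_tool", "data": {
  "increments": [
    {"offset":[0.01,0,0],"yaw":0},
    {"offset":[0.02,0,0],"yaw":0},
    {"offset":[0.03,0,0],"yaw":0},
    {"offset":[0.04,0,0],"yaw":0},
    {"offset":[0.05,0,0],"yaw":0},
    {"offset":[0.06,0,0],"yaw":0},
    {"offset":[0.07,0,0],"yaw":0},
    {"offset":[0.08,0,0],"yaw":0}
  ]
}}

```text
clock: 11.0
tcp_pos: [0.4581, 0.1845, 0.0594]
orientation: [0.534, 0.464, 0.534, -0.464]
wrist_force: [0.5, 0.8, -4.4]
finger_gap: 0.0427
```

Emit:
{"op": "servo_tool", "data": {
  "increments": [
    {"offset":[0.01,0,0],"yaw":0},
    {"offset":[0.02,0,0],"yaw":0},
    {"offset":[0.03,0,0],"yaw":0},
    {"offset":[0.04,0,0],"yaw":0},
    {"offset":[0.05,0,0],"yaw":0},
    {"offset":[0.05,0,0],"yaw":0},
    {"offset":[0.05,0,0],"yaw":0},
    {"offset":[0.05,0,0],"yaw":0}
  ]
}}

```text
clock: 11.8
tcp_pos: [0.458, 0.1844, 0.0589]
orientation: [0.534, 0.464, 0.534, -0.464]
wrist_force: [-0.1, -0.4, -5.1]
finger_gap: 0.0426
```

Emit:
{"op": "servo_tool", "data": {
  "increments": [
    {"offset":[0.01,0,0],"yaw":0},
    {"offset":[0.02,0,0],"yaw":0},
    {"offset":[0.03,0,0],"yaw":0},
    {"offset":[0.04,0,0],"yaw":0},
    {"offset":[0.05,0,0],"yaw":0},
    {"offset":[0.05,0,0],"yaw":0},
    {"offset":[0.05,0,0],"yaw":0},
    {"offset":[0.05,0,0],"yaw":0}
  ]
}}

```text
clock: 12.6
tcp_pos: [0.4581, 0.1845, 0.0586]
orientation: [0.534, 0.464, 0.534, -0.464]
wrist_force: [-1.7, -0.8, 1.1]
finger_gap: 0.0424
```

Emit:
{"op": "servo_tool", "data": {
  "increments": [
    {"offset":[0.01,0,0],"yaw":0},
    {"offset":[0.02,0,0],"yaw":0},
    {"offset":[0.03,0,0],"yaw":0},
    {"offset":[0.04,0,0],"yaw":0},
    {"offset":[0.05,0,0],"yaw":0},
    {"offset":[0.05,0,0],"yaw":0},
    {"offset":[0.05,0,0],"yaw":0},
    {"offset":[0.05,0,0],"yaw":0}
  ]
}}

```text
clock: 13.4
tcp_pos: [0.4581, 0.1844, 0.0585]
orientation: [0.534, 0.464, 0.534, -0.464]
wrist_force: [-3.6, -0.5, 7.3]
finger_gap: 0.0427
```

Emit:
{"op": "servo_tool", "data": {
  "increments": [
    {"offset":[-0.02,-0.01,0],"yaw":0},
    {"offset":[-0.03,-0.02,0],"yaw":0},
    {"offset":[-0.03,-0.03,0],"yaw":0},
    {"offset":[-0.03,-0.03,0],"yaw":0},
    {"offset":[-0.03,-0.03,0],"yaw":0},
    {"offset":[-0.03,-0.03,0],"yaw":0},
    {"offset":[-0.03,-0.03,0],"yaw":0},
    {"offset":[-0.03,-0.03,0],"yaw":0}
  ]
}}

```text
clock: 14.2
tcp_pos: [0.4581, 0.1845, 0.0586]
orientation: [0.534, 0.464, 0.533, -0.464]
wrist_force: [-1.8, -0.5, 5.3]
finger_gap: 0.0425
```

```bash
python3 snap.py wrist w9;python3 rol.py w9; python3 - <<'E'
from workcell import env
print(env.get_state()["ft_torque"])
import cv2
p=cv2.imread("pics/w9.png")
cv2.imwrite("pics/w9c.png",cv2.resize(p[90:250,210:420],None,fx=3.7,fy=3.7,interpolation=cv2.INTER_CUBIC))
E
```

```text
[0.4581 0.1845 0.0586] [-1.79 -0.48  5.27] 0.04247440569681864 14.2
[[ 9.000e-04  9.903e-01  1.391e-01]
 [ 2.000e-04  1.391e-01 -9.903e-01]
 [-1.000e+00  9.000e-04 -1.000e-04]]
[[ 0.99  -0.133 -0.039  0.449]
 [ 0.139  0.954  0.264  0.25 ]
 [ 0.002 -0.267  0.964  0.201]
 [ 0.     0.     0.     1.   ]]
[ 0.22   0.283 -0.447  0.839  0.     1.651]
7230 tool y at z=0 0.0001 slope 0.0038 tool x at 0 -0.0193 slope -0.0026 res 0.00068
tool z end of journal -0.0778
-0.081 308 -0.0298 | -0.078 309 -0.0298 | -0.075 300 -0.0298 | -0.072 300 -0.0298 | -0.069 267 -0.0298 | -0.066 2055 -0.1429 | -0.063 268 -0.0297 | -0.06 270 -0.0298 | -0.057 271 -0.0298 | -0.054 267 -0.0298 | -0.051 259 -0.0298 | -0.048 239 -0.0299 | -0.045 242 -0.0298 | -0.042 236 -0.0298 | -0.039 231 -0.0297 | -0.036 416 -0.0323 | -0.033 358 -0.0405 | -0.03 258 -0.0409 | -0.027 261 -0.041 | [-0.12731696  0.53609976  0.21317607]
```

View pics/w9c.png

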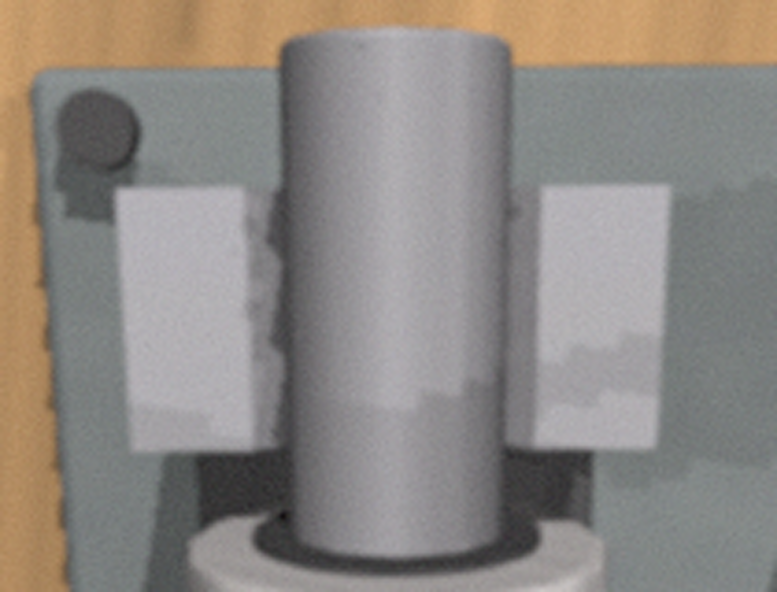

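Emit:
{"op": "servo_tool", "data": {
  "increments": [
    {"offset":[0,-0.01,0],"yaw":0},
    {"offset":[0,-0.02,0],"yaw":0},
    {"offset":[0,-0.03,0],"yaw":0},
    {"offset":[0,-0.04,0],"yaw":0},
    {"offset":[0,-0.05,0],"yaw":0},
    {"offset":[0,-0.05,0],"yaw":0},
    {"offset":[0,-0.05,0],"yaw":0},
    {"offset":[0,-0.05,0],"yaw":0}
  ]
}}

```text
clock: 15.05
tcp_pos: [0.458, 0.1845, 0.0584]
orientation: [0.534, 0.464, 0.533, -0.464]
wrist_force: [1.5, -0.4, 6.1]
finger_gap: 0.0424
```

```bash
python3 snap.py wrist w10; python3 - <<'E'
from workcell import env
print(env.get_state()["ft_torque"],env.get_state()["wrist_force"])
import cv2
p=cv2.imread("pics/w10.png")
cv2.imwrite("pics/w10c.png",cv2.resize(p[90:250,210:420],None,fx=3.7,fy=3.7,interpolation=cv2.INTER_CUBIC))
E
```

```text
[0.458  0.1845 0.0584] [ 1.52 -0.35  6.08] 0.04241062560817849 15.05
[[ 1.300e-03  9.903e-01  1.391e-01]
 [ 3.000e-04  1.391e-01 -9.903e-01]
 [-1.000e+00  1.400e-03 -1.000e-04]]
[[ 0.99  -0.133 -0.039  0.448]
 [ 0.139  0.955  0.264  0.25 ]
 [ 0.002 -0.267  0.964  0.201]
 [ 0.     0.     0.     1.   ]]
[ 0.22   0.283 -0.448  0.838  0.     1.651]
[-0.07098583 -0.26999682  0.37060289] [ 1.04614985 -0.23985068  4.2309734 ]
```

View pics/w10c.png

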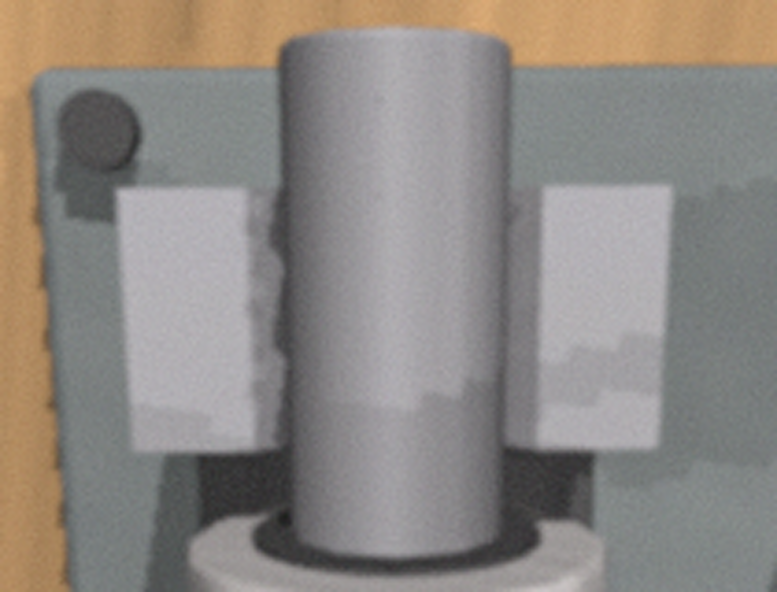

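Emit:
{"op": "servo_tool", "data": {
  "increments": [
    {"offset":[-0.03,0.02,0],"yaw":0},
    {"offset":[-0.03,0.02,0.05],"yaw":0},
    {"offset":[-0.03,0.02,0.1],"yaw":0},
    {"offset":[-0.03,0.02,0.15],"yaw":0},
    {"offset":[-0.03,0.02,0.2],"yaw":0},
    {"offset":[-0.03,0.02,0.25],"yaw":0},
    {"offset":[-0.03,0.02,0.3],"yaw":0},
    {"offset":[-0.03,0.02,0.35],"yaw":0}
  ]
}}

```text
clock: 15.9
tcp_pos: [0.4583, 0.1809, 0.0586]
orientation: [0.534, 0.464, 0.533, -0.464]
wrist_force: [3.8, 3.0, 0.6]
finger_gap: 0.0423
```

Emit:
{"op": "servo_tool", "data": {
  "increments": [
    {"offset":[0,0.02,0.03],"yaw":0},
    {"offset":[0,0.03,0.06],"yaw":0},
    {"offset":[0,0.03,0.09],"yaw":0},
    {"offset":[0,0.03,0.12],"yaw":0},
    {"offset":[0,0.03,0.15],"yaw":0},
    {"offset":[0,0.03,0.17],"yaw":0},
    {"offset":[0,0.03,0.19],"yaw":0},
    {"offset":[0,0.03,0.2],"yaw":0}
  ]
}}

```text
clock: 16.7
tcp_pos: [0.4586, 0.179, 0.0586]
orientation: [0.534, 0.464, 0.534, -0.464]
wrist_force: [3.1, 3.3, 1.6]
finger_gap: 0.0425
```

```bash
python3 - <<'E'
from h import *
from workcell import env
s=env.get_state(); print((s["wrist_force"]@rot(s)).round(2),s["ft_torque"].round(2),s["tcp_pos"].round(4))
E
```

```text
[-1.61  3.49 -2.83] [ 0.6  -0.62  0.17] [0.4586 0.179  0.0586]
```

Emit:
{"op": "servo_tool", "data": {
  "increments": [
    {"offset":[0,0.02,0.01],"yaw":0},
    {"offset":[0,0.02,0.02],"yaw":0},
    {"offset":[0,0.02,0.03],"yaw":0},
    {"offset":[0,0.02,0.04],"yaw":0},
    {"offset":[0,0.02,0.05],"yaw":0},
    {"offset":[0,0.02,0.06],"yaw":0},
    {"offset":[0,0.02,0.07],"yaw":0},
    {"offset":[0,0.02,0.08],"yaw":0}
  ]
}}

```text
clock: 17.5
tcp_pos: [0.4587, 0.1782, 0.0585]
orientation: [0.534, 0.464, 0.534, -0.464]
wrist_force: [2.0, 3.1, 3.6]
finger_gap: 0.0425
```

```bash
cat > f.py <<'E'
from h import *
from workcell import env
s=env.get_state(); print((s["wrist_force"]@rot(s)).round(2),s["ft_torque"].round(2),s["tcp_pos"].round(4),s["finger_gap"])
a=np.radians(8.0);d=s["tcp_pos"][:2]-[.4586,.1796]; print("tcp in fixture",(d@[np.cos(a),np.sin(a)]).round(4),(d@[-np.sin(a),np.cos(a)]).round(4))
E
python3 f.py
```

```text
[-3.61  2.45 -2.79] [ 0.66 -0.39  0.36] [0.4587 0.1782 0.0585] 0.04251957415004284
tcp in fixture -0.0001 -0.0014
```

Emit:
{"op": "servo_tool", "data": {
  "increments": [
    {"offset":[0,0.01,0.01],"yaw":0},
    {"offset":[0,0.01,0.02],"yaw":0},
    {"offset":[-0.01,0.01,0.03],"yaw":0},
    {"offset":[-0.01,0.01,0.04],"yaw":0},
    {"offset":[-0.01,0.01,0.05],"yaw":0},
    {"offset":[-0.01,0.01,0.06],"yaw":0},
    {"offset":[-0.01,0.01,0.07],"yaw":0},
    {"offset":[-0.01,0.01,0.08],"yaw":0}
  ]
}}

```text
clock: 18.3
tcp_pos: [0.4589, 0.1775, 0.0585]
orientation: [0.533, 0.464, 0.534, -0.464]
wrist_force: [0.8, 3.7, 1.8]
finger_gap: 0.0429
```

```bash
python3 f.py
```

```text
[-1.8   1.28 -3.59] [ 0.82 -0.22  0.33] [0.4589 0.1775 0.0585] 0.04288510425667786
tcp in fixture -0.0 -0.0021
```

Emit:
{"op": "servo_tool", "data": {
  "increments": [
    {"offset":[0,0,0.01],"yaw":0},
    {"offset":[0,0,0.02],"yaw":0},
    {"offset":[0,0,0.03],"yaw":0},
    {"offset":[0,0,0.04],"yaw":0},
    {"offset":[0,0,0.05],"yaw":0},
    {"offset":[0,0,0.06],"yaw":0},
    {"offset":[0,0,0.06],"yaw":0},
    {"offset":[0,0,0.06],"yaw":0}
  ]
}}

```text
clock: 19.1
tcp_pos: [0.4588, 0.1775, 0.0585]
orientation: [0.533, 0.464, 0.534, -0.464]
wrist_force: [0.6, 6.7, 1.4]
finger_gap: 0.0426
```

```bash
python3 f.py
```

```text
[-1.43  1.48 -6.56] [ 1.27 -0.17  0.23] [0.4588 0.1775 0.0585] 0.04256000326379921
tcp in fixture -0.0001 -0.0021
```

Emit:
{"op": "servo_tool", "data": {
  "increments": [
    {"offset":[0,0,0.01],"yaw":0},
    {"offset":[0,0,0.02],"yaw":0},
    {"offset":[0,0,0.03],"yaw":0},
    {"offset":[0,0,0.03],"yaw":0},
    {"offset":[0,0,0.03],"yaw":0},
    {"offset":[0,0,0.03],"yaw":0},
    {"offset":[0,0,0.03],"yaw":0},
    {"offset":[0,0,0.03],"yaw":0}
  ]
}}

```text
clock: 19.9
tcp_pos: [0.4588, 0.1775, 0.0585]
orientation: [0.533, 0.464, 0.534, -0.463]
wrist_force: [0.6, 7.3, 1.0]
finger_gap: 0.0424
```

```bash
python3 f.py; python3 snap.py wrist w11; python3 rol.py w11;python3 snap.py scene s11; python3 - <<'E'
import cv2
p=cv2.imread("pics/s11.png"); cv2.imwrite("pics/s11c.png",cv2.resize(p[220:360,310:450],None,fx=4.2,fy=4.2,interpolation=cv2.INTER_CUBIC))
E
```

```text
[-0.95  1.63 -7.12] [ 1.43 -0.13  0.26] [0.4588 0.1775 0.0585] 0.04243865689422499
tcp in fixture -0.0 -0.0021
[0.4588 0.1775 0.0585] [0.62 7.27 0.96] 0.04243865689422499 19.9
[[-5.000e-04  9.902e-01  1.396e-01]
 [ 2.300e-03  1.396e-01 -9.902e-01]
 [-1.000e+00 -2.000e-04 -2.300e-03]]
[[ 0.99  -0.134 -0.038  0.45 ]
 [ 0.139  0.955  0.262  0.242]
 [ 0.001 -0.265  0.964  0.202]
 [ 0.     0.     0.     1.   ]]
[ 0.204  0.28  -0.451  0.839  0.002  1.635]
7250 tool y at z=0 0.0001 slope 0.0039 tool x at 0 -0.0195 slope -0.009 res 0.00073
tool z end of journal -0.0778
-0.084 20 -0.0284 | -0.081 307 -0.0294 | -0.078 305 -0.0294 | -0.075 294 -0.0294 | -0.072 298 -0.0294 | -0.069 270 -0.0295 | -0.066 2175 -0.1429 | -0.063 270 -0.0295 | -0.06 267 -0.0295 | -0.057 266 -0.0295 | -0.054 259 -0.0295 | -0.051 259 -0.0296 | -0.048 244 -0.0295 | -0.045 238 -0.0296 | -0.042 237 -0.0297 | -0.039 231 -0.0296 | -0.036 461 -0.0332 | -0.033 319 -0.0406 | -0.03 256 -0.0408 | -0.027 262 -0.0408 | [0.4588 0.1775 0.0585] [0.78 7.69 0.46] 0.042315618801019625 19.95
[[-6.000e-04  9.902e-01  1.396e-01]
 [ 2.300e-03  1.396e-01 -9.902e-01]
 [-1.000e+00 -2.000e-04 -2.300e-03]]
[[-8.730e-01 -3.680e-01  3.200e-01  9.750e-01]
 [ 4.880e-01 -6.570e-01  5.750e-01  7.500e-01]
 [-1.000e-03  6.580e-01  7.530e-01  1.066e+00]
 [ 0.000e+00  0.000e+00  0.000e+00  1.000e+00]]
[ 0.204  0.28  -0.451  0.839  0.002  1.635]
```

View pics/s11c.png

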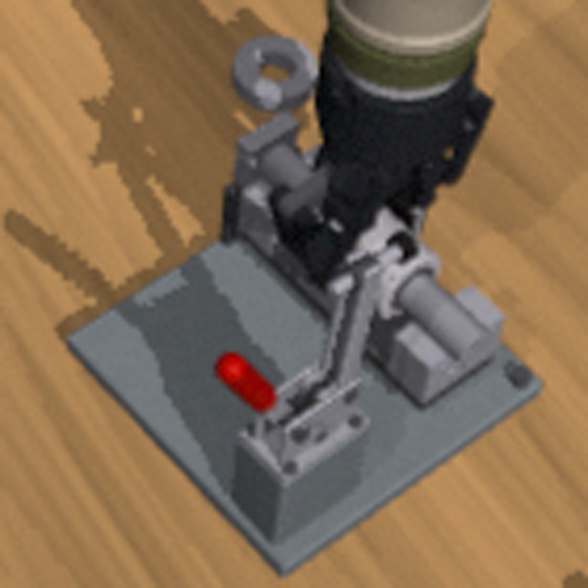

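View pics/w11.png

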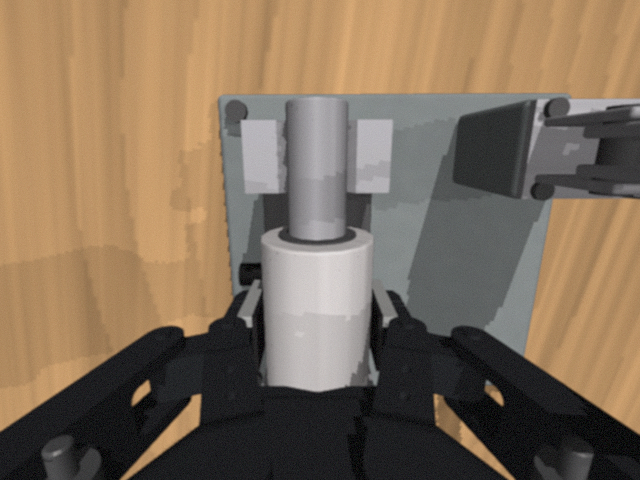

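Emit:
{"op": "servo_tool", "data": {
  "increments": [
    {"offset":[0,-0.01,-0.02],"yaw":0},
    {"offset":[0,-0.01,-0.03],"yaw":0},
    {"offset":[0,-0.01,-0.04],"yaw":0},
    {"offset":[0,-0.01,-0.04],"yaw":0},
    {"offset":[0,-0.01,-0.04],"yaw":0},
    {"offset":[0,-0.01,-0.04],"yaw":0},
    {"offset":[0,-0.01,-0.04],"yaw":0},
    {"offset":[0,-0.01,-0.04],"yaw":0}
  ],
  "force": 20
}}

```text
clock: 20.8
tcp_pos: [0.4589, 0.1775, 0.0585]
orientation: [0.533, 0.464, 0.534, -0.464]
wrist_force: [1.4, 5.8, 1.5]
finger_gap: 0.0423
```

Emit:
{"op": "servo_tool", "data": {
  "increments": [
    {"offset":[0,0,0],"yaw":0},
    {"offset":[0,0,0],"yaw":0},
    {"offset":[0,0,0],"yaw":0},
    {"offset":[0,0,0],"yaw":0},
    {"offset":[0,0,0],"yaw":0},
    {"offset":[0,0,0],"yaw":0},
    {"offset":[0,0,0],"yaw":0},
    {"offset":[0,0,0],"yaw":0}
  ],
  "claw": 0.8
}}

```text
clock: 21.6
tcp_pos: [0.459, 0.1769, 0.0586]
orientation: [0.534, 0.464, 0.534, -0.464]
wrist_force: [0.3, 0.4, 0.8]
finger_gap: 0.0682
```

```bash
python3 f.py; python3 snap.py wrist w12; python3 rol.py w12
```

```text
[-0.84  0.37 -0.4 ] [0.02 0.03 0.01] [0.459  0.1769 0.0586] 0.06818515320118292
tcp in fixture 0.0001 -0.0028
[0.459  0.1769 0.0586] [0.31 0.45 0.84] 0.06818515320118292 21.6
[[ 1.000e-04  9.903e-01  1.390e-01]
 [-0.000e+00  1.390e-01 -9.903e-01]
 [-1.000e+00  1.000e-04  0.000e+00]]
[[ 0.99  -0.133 -0.038  0.45 ]
 [ 0.139  0.954  0.264  0.242]
 [ 0.001 -0.267  0.964  0.202]
 [ 0.     0.     0.     1.   ]]
[ 0.204  0.28  -0.451  0.839 -0.     1.636]
7323 tool y at z=0 0.0001 slope 0.0055 tool x at 0 -0.0196 slope -0.0115 res 0.00107
tool z end of journal -0.0778
-0.084 77 -0.0291 | -0.081 316 -0.0295 | -0.078 306 -0.0295 | -0.075 290 -0.0295 | -0.072 299 -0.0295 | -0.069 270 -0.0295 | -0.066 2119 -0.1429 | -0.063 268 -0.0295 | -0.06 271 -0.0295 | -0.057 268 -0.0295 | -0.054 267 -0.0295 | -0.051 257 -0.0296 | -0.048 244 -0.0296 | -0.045 229 -0.0295 | -0.042 237 -0.0296 | -0.039 235 -0.0295 | -0.036 515 -0.0343 | -0.033 263 -0.0407 | -0.03 266 -0.0407 | -0.027 249 -0.0407 |
```

View pics/w12.png

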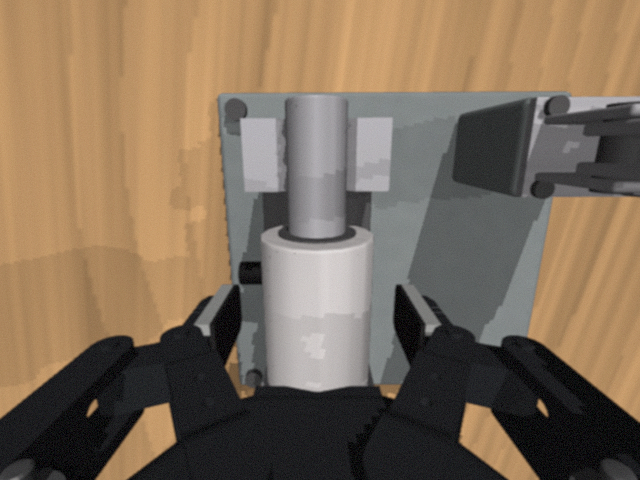

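Emit:
{"op": "servo_tool", "data": {
  "increments": [
    {"offset":[-0.5,0,0],"yaw":0},
    {"offset":[-2,0,0],"yaw":0},
    {"offset":[-5,0,0],"yaw":0},
    {"offset":[-9,0,0],"yaw":0},
    {"offset":[-13.5,0,0],"yaw":0},
    {"offset":[-17.5,0,0],"yaw":0},
    {"offset":[-19,0,0],"yaw":0},
    {"offset":[-19,0,0],"yaw":0}
  ]
}}

```text
clock: 22.45
tcp_pos: [0.4607, 0.1773, 0.2519]
orientation: [0.535, 0.466, 0.532, -0.462]
wrist_force: [-0.6, -0.5, -0.0]
finger_gap: 0.0683
```

```bash
python3 snap.py wrist w13; python3 -c "
from h import *
import pickle
p=cv2.imread('pics/w13.png')
M,s=pickle.load(open('w13.pkl','rb'))
"
```

```text
[0.4607 0.1773 0.2519] [-0.58 -0.49 -0.04] 0.06833361118282222 22.45
[[ 6.100e-03  9.903e-01  1.391e-01]
 [ 1.300e-03  1.391e-01 -9.903e-01]
 [-1.000e+00  6.300e-03 -5.000e-04]]
[[ 0.99  -0.132 -0.044  0.45 ]
 [ 0.139  0.955  0.263  0.242]
 [ 0.007 -0.267  0.964  0.395]
 [ 0.     0.     0.     1.   ]]
[ 0.205  0.144 -0.121  1.299  0.     1.636]
```

View pics/w13.png

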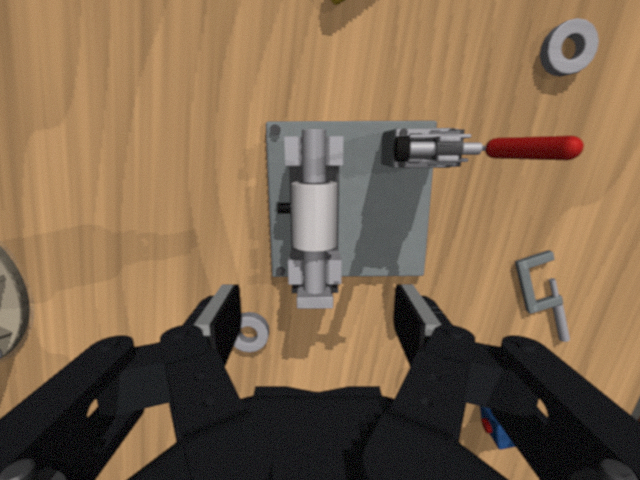

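```bash
python3 - <<'E'
from h import *
import pickle
M,s=pickle.load(open('w13.pkl','rb')); d=np.load('w13.npy')
a=np.radians(8.0);X=np.array([np.cos(a),np.sin(a)]);Y=np.array([-X[1],X[0]]);O=np.array([.4586,.1796])
def fx(p): q=p[:2]-O; return np.r_[q@X,q@Y,p[2]].round(4)
for u,v in [(573,147),(565,147),(540,147),(510,147),(314,290),(315,135),(315,215)]:
    print(u,v,fx(px2w(M,u,v,np.median(d[v-1:v+2,u-1:u+2]))))
p=cv2.imread('pics/w13.png'); cv2.imwrite('pics/w13c.png',cv2.resize(p[115:315,260:450],None,fx=3,fy=3,interpolation=cv2.INTER_CUBIC))
E
```

```text
573 147 [0.1559 0.0629 0.1891]
565 147 [0.153  0.0629 0.1865]
540 147 [0.1459 0.0629 0.174 ]
510 147 [0.137  0.0629 0.1554]
314 290 [-0.0003 -0.075   0.0884]
315 135 [0.001  0.0731 0.0886]
315 215 [0.0008 0.0037 0.0998]
```

View pics/w13c.png

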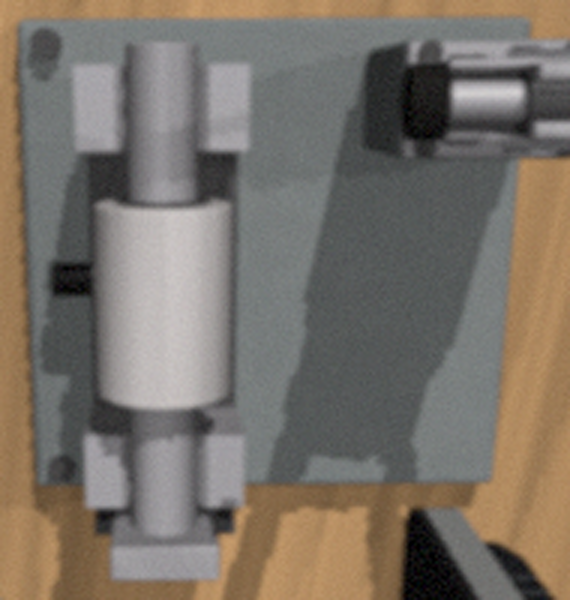

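Emit:
{"op": "servo_tool", "data": {
  "increments": [
    {"offset":[0,2,-1],"yaw":0},
    {"offset":[0,6,-2.5],"yaw":0},
    {"offset":[0,10,-4.5],"yaw":0},
    {"offset":[0,14,-6],"yaw":0},
    {"offset":[0,15.7,-6.6],"yaw":0},
    {"offset":[2,15.7,-6.6],"yaw":0},
    {"offset":[4,15.7,-6.6],"yaw":0},
    {"offset":[4.5,15.7,-6.6],"yaw":0}
  ],
  "claw": 0
}}

```text
clock: 23.3
tcp_pos: [0.6031, 0.2635, 0.1983]
orientation: [0.532, 0.461, 0.535, -0.466]
wrist_force: [-0.3, 0.1, -0.5]
finger_gap: 0.0002
```

Emit:
{"op": "servo_tool", "data": {
  "increments": [
    {"offset":[0,0,0],"yaw":0},
    {"offset":[0,0,0],"yaw":0},
    {"offset":[0,0,0],"yaw":0},
    {"offset":[0,0,0],"yaw":0},
    {"offset":[0,0,0],"yaw":0},
    {"offset":[0,0,0],"yaw":0},
    {"offset":[0,0,0],"yaw":0},
    {"offset":[0,0,0],"yaw":0}
  ]
}}

```text
clock: 24.1
tcp_pos: [0.6053, 0.2641, 0.2037]
orientation: [0.534, 0.464, 0.534, -0.464]
wrist_force: [-0.2, 0.5, 0.4]
finger_gap: -0.0004
```

```bash
python3 f.py; python3 snap.py wrist w14
```

```text
[-0.41 -0.16 -0.51] [-0.06  0.05  0.03] [0.6053 0.2641 0.2037] -0.0003614015071498416
tcp in fixture 0.157 0.0632
[0.6053 0.2641 0.2037] [-0.23  0.48  0.41] -0.0003614015071498416 24.1
[[ 1.000e-04  9.903e-01  1.390e-01]
 [ 1.000e-04  1.390e-01 -9.903e-01]
 [-1.000e+00  2.000e-04 -1.000e-04]]
[[ 0.99  -0.133 -0.038  0.596]
 [ 0.139  0.954  0.264  0.329]
 [ 0.001 -0.267  0.964  0.347]
 [ 0.     0.     0.     1.   ]]
[0.29  0.492 0.245 1.324 0.    1.721]
```

View pics/w14.png

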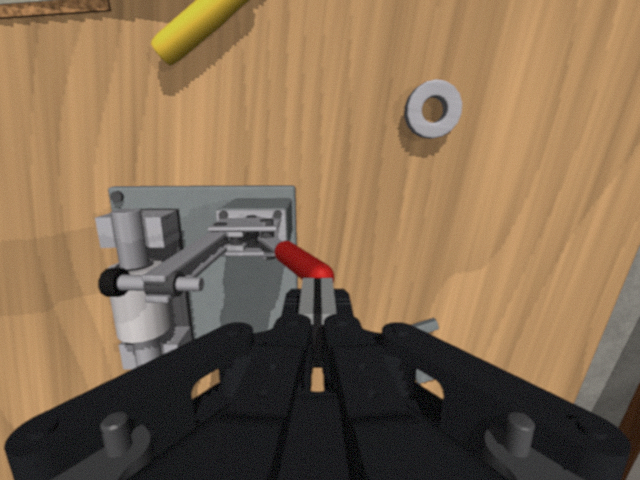

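Emit:
{"op": "servo_tool", "data": {
  "increments": [
    {"offset":[0.7,0,0],"yaw":0},
    {"offset":[1.2,0,0],"yaw":0},
    {"offset":[1.45,0.1,0],"yaw":0},
    {"offset":[1.6,0.35,0],"yaw":0},
    {"offset":[1.75,0.6,0],"yaw":0},
    {"offset":[1.9,0.85,0],"yaw":0},
    {"offset":[2.05,1.05,0],"yaw":0},
    {"offset":[2.2,1.25,0],"yaw":0}
  ]
}}

```text
clock: 24.95
tcp_pos: [0.6188, 0.2662, 0.1823]
orientation: [0.534, 0.465, 0.533, -0.463]
wrist_force: [1.0, 1.1, 5.0]
finger_gap: 0.0003
```

```bash
python3 f.py
```

```text
[-5.    1.16 -0.93] [ 0.14 -0.09  0.03] [0.6188 0.2662 0.1823] 0.0003097944765449036
tcp in fixture 0.1707 0.0635
```

Emit:
{"op": "servo_tool", "data": {
  "increments": [
    {"offset":[0.5,0.6,0],"yaw":0},
    {"offset":[1.02,1.12,0],"yaw":0},
    {"offset":[1.59,1.59,0],"yaw":0},
    {"offset":[2.19,2.01,0],"yaw":0},
    {"offset":[2.83,2.38,0],"yaw":0},
    {"offset":[3.36,2.63,0],"yaw":0},
    {"offset":[3.9,2.85,0],"yaw":0},
    {"offset":[4.33,3,0],"yaw":0}
  ]
}}

```text
clock: 25.75
tcp_pos: [0.6486, 0.27, 0.1384]
orientation: [0.534, 0.465, 0.533, -0.463]
wrist_force: [1.8, -0.0, 3.5]
finger_gap: 0.0003
```

```bash
python3 f.py; python3 snap.py scene s15; python3 - <<'E'
import cv2
p=cv2.imread("pics/s15.png"); cv2.imwrite("pics/s15c.png",cv2.resize(p[220:360,310:450],None,fx=4.2,fy=4.2,interpolation=cv2.INTER_CUBIC))
E
```

```text
[-3.48  1.82  0.3 ] [ 0.06 -0.47 -0.  ] [0.6486 0.27   0.1384] 0.00031258731231886697
tcp in fixture 0.2007 0.0631
[0.6486 0.27   0.1384] [ 1.83 -0.05  3.49] 0.00031258731231886697 25.75
[[ 2.100e-03  9.903e-01  1.387e-01]
 [ 4.000e-04  1.387e-01 -9.903e-01]
 [-1.000e+00  2.100e-03 -1.000e-04]]
[[-8.730e-01 -3.680e-01  3.200e-01  9.750e-01]
 [ 4.880e-01 -6.570e-01  5.750e-01  7.500e-01]
 [-1.000e-03  6.580e-01  7.530e-01  1.066e+00]
 [ 0.000e+00  0.000e+00  0.000e+00  1.000e+00]]
[ 0.28   0.599  0.263  1.233 -0.     1.712]
```

View pics/s15c.png

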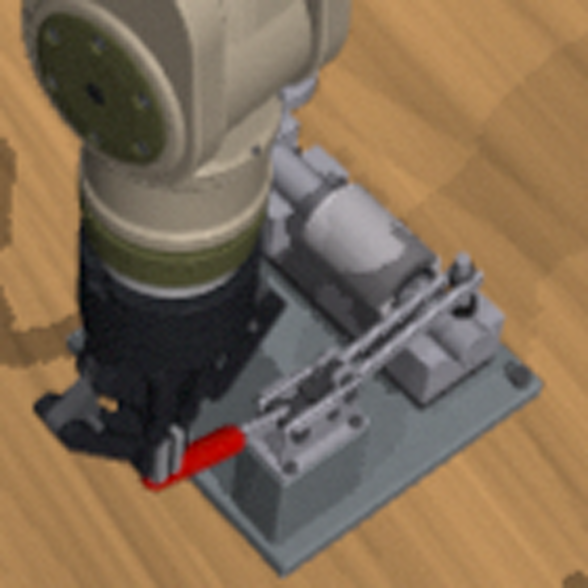

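Emit:
{"op": "servo_tool", "data": {
  "increments": [
    {"offset":[0.25,0.05,0],"yaw":0},
    {"offset":[0.5,0.1,0],"yaw":0},
    {"offset":[0.75,0.1,0],"yaw":0},
    {"offset":[1,0.1,0],"yaw":0},
    {"offset":[1.2,0.1,0],"yaw":0},
    {"offset":[1.4,0.1,0],"yaw":0},
    {"offset":[1.6,0.1,0],"yaw":0},
    {"offset":[1.8,0.1,0],"yaw":0}
  ]
}}

```text
clock: 26.6
tcp_pos: [0.65, 0.2704, 0.1218]
orientation: [0.534, 0.465, 0.533, -0.463]
wrist_force: [3.2, -0.4, 5.9]
finger_gap: 0.0002
```

Emit:
{"op": "servo_tool", "data": {
  "increments": [
    {"offset":[0.06,0,0],"yaw":0},
    {"offset":[0.12,0,0],"yaw":0},
    {"offset":[0.18,0,0],"yaw":0},
    {"offset":[0.24,0,0],"yaw":0},
    {"offset":[0.3,0,0],"yaw":0},
    {"offset":[0.36,0,0],"yaw":0},
    {"offset":[0.42,0,0],"yaw":0},
    {"offset":[0.48,0,0],"yaw":0}
  ]
}}

```text
clock: 27.4
tcp_pos: [0.6482, 0.2701, 0.1154]
orientation: [0.534, 0.464, 0.534, -0.464]
wrist_force: [3.6, 0.3, 3.7]
finger_gap: -0.0
```

```bash
python3 f.py
```

```text
[-3.74  3.57  0.18] [ 0.12 -0.54  0.03] [0.6482 0.2701 0.1154] -3.160437683951472e-05
tcp in fixture 0.2004 0.0632
```

Emit:
{"op": "servo_tool", "data": {
  "increments": [
    {"offset":[0.02,0,0],"yaw":0},
    {"offset":[0.04,0,0],"yaw":0},
    {"offset":[0.06,0,0],"yaw":0},
    {"offset":[0.08,0,0],"yaw":0},
    {"offset":[0.1,0,0],"yaw":0},
    {"offset":[0.12,0,0],"yaw":0},
    {"offset":[0.14,0,0],"yaw":0},
    {"offset":[0.16,0,0],"yaw":0}
  ]
}}

```text
clock: 28.2
tcp_pos: [0.6482, 0.2701, 0.1138]
orientation: [0.534, 0.464, 0.534, -0.464]
wrist_force: [1.9, -0.0, 3.6]
finger_gap: -0.0002
```

```bash
python3 f.py
```

```text
[-3.55  1.83  0.29] [ 0.09 -0.45 -0.  ] [0.6482 0.2701 0.1138] -0.0001967174949243063
tcp in fixture 0.2004 0.0633
```

Emit:
{"op": "servo_tool", "data": {
  "increments": [
    {"offset":[0.02,0,0],"yaw":0},
    {"offset":[0.04,0,0],"yaw":0},
    {"offset":[0.05,0,0],"yaw":0},
    {"offset":[0.06,0,0],"yaw":0},
    {"offset":[0.07,0,0],"yaw":0},
    {"offset":[0.08,0,0],"yaw":0},
    {"offset":[0.08,0,0],"yaw":0},
    {"offset":[0.08,0,0],"yaw":0}
  ]
}}

```text
clock: 29.0
tcp_pos: [0.6483, 0.2702, 0.1133]
orientation: [0.534, 0.464, 0.534, -0.464]
wrist_force: [0.7, 0.8, 4.4]
finger_gap: -0.0003
```

```bash
python3 f.py
```

```text
[-4.38  0.78 -0.66] [ 0.13 -0.12 -0.04] [0.6483 0.2702 0.1133] -0.0003439006850522118
tcp in fixture 0.2005 0.0633
```

Emit:
{"op": "servo_tool", "data": {
  "increments": [
    {"offset":[0.01,0,0],"yaw":0},
    {"offset":[0.02,0,0],"yaw":0},
    {"offset":[0.03,0,0],"yaw":0},
    {"offset":[0.04,0,0],"yaw":0},
    {"offset":[0.05,0,0],"yaw":0},
    {"offset":[0.06,0,0],"yaw":0},
    {"offset":[0.06,0,0],"yaw":0},
    {"offset":[0.06,0,0],"yaw":0}
  ]
}}

```text
clock: 29.8
tcp_pos: [0.6484, 0.2701, 0.1132]
orientation: [0.534, 0.464, 0.534, -0.464]
wrist_force: [-0.6, 0.1, 6.2]
finger_gap: 0.0003
```

```bash
python3 f.py
```

```text
[-6.21 -0.62 -0.17] [0.04 0.04 0.08] [0.6484 0.2701 0.1132] 0.0002768805154556183
tcp in fixture 0.2005 0.0633
```

Emit:
{"op": "servo_tool", "data": {
  "increments": [
    {"offset":[0.01,0,0],"yaw":0},
    {"offset":[0.02,0,0],"yaw":0},
    {"offset":[0.03,0,0],"yaw":0},
    {"offset":[0.04,0,0],"yaw":0},
    {"offset":[0.05,0,0],"yaw":0},
    {"offset":[0.06,0,0],"yaw":0},
    {"offset":[0.06,0,0],"yaw":0},
    {"offset":[0.06,0,0],"yaw":0}
  ]
}}

```text
clock: 30.6
tcp_pos: [0.6484, 0.2702, 0.1131]
orientation: [0.534, 0.464, 0.533, -0.464]
wrist_force: [-1.1, 0.2, 8.8]
finger_gap: 0.0001
```

```bash
python3 f.py
```

```text
[-8.75 -1.04 -0.36] [-0.07  0.23  0.01] [0.6484 0.2702 0.1131] 0.00011496673011251875
tcp in fixture 0.2005 0.0633
```

Emit:
{"op": "servo_tool", "data": {
  "increments": [
    {"offset":[0.01,0,0],"yaw":0},
    {"offset":[0.02,0,0],"yaw":0},
    {"offset":[0.04,0,0],"yaw":0},
    {"offset":[0.06,0,0],"yaw":0},
    {"offset":[0.08,0,0],"yaw":0},
    {"offset":[0.1,0,0],"yaw":0},
    {"offset":[0.1,0,0],"yaw":0},
    {"offset":[0.1,0,0],"yaw":0}
  ]
}}

```text
clock: 31.4
tcp_pos: [0.6484, 0.2702, 0.1129]
orientation: [0.534, 0.464, 0.533, -0.463]
wrist_force: [-2.8, -0.1, 13.9]
finger_gap: -0.0
```

Emit:
{"op": "servo_tool", "data": {
  "increments": [
    {"offset":[-0.3,0,0],"yaw":0},
    {"offset":[-1,0,0],"yaw":0},
    {"offset":[-3,0,0],"yaw":0},
    {"offset":[-6,0,0],"yaw":0},
    {"offset":[-9,0,0],"yaw":0},
    {"offset":[-12,0,0],"yaw":0},
    {"offset":[-13,0,0],"yaw":0},
    {"offset":[-13,0,0],"yaw":0}
  ]
}}

```text
clock: 32.2
tcp_pos: [0.649, 0.2703, 0.242]
orientation: [0.534, 0.465, 0.533, -0.463]
wrist_force: [-0.2, -0.0, -0.7]
finger_gap: -0.0001
```

Emit:
{"op": "servo_tool", "data": {
  "increments": [
    {"offset":[0,-2,0],"yaw":0},
    {"offset":[0,-6,1],"yaw":0},
    {"offset":[0,-10,3],"yaw":0},
    {"offset":[0,-14,5],"yaw":0},
    {"offset":[0,-17,6],"yaw":0},
    {"offset":[0,-18,6],"yaw":0},
    {"offset":[0,-18,6],"yaw":0},
    {"offset":[0,-18,6],"yaw":0}
  ]
}}

```text
clock: 33.0
tcp_pos: [0.4791, 0.186, 0.2401]
orientation: [0.534, 0.464, 0.534, -0.464]
wrist_force: [-0.3, -0.2, 0.0]
finger_gap: -0.0001
```

```bash
python3 f.py; python3 snap.py wrist w16; python3 snap.py top t16
```

```text
[-0.04 -0.33  0.17] [ 0.05 -0.04  0.04] [0.4791 0.186  0.2401] -7.766409681775777e-05
tcp in fixture 0.0212 0.0035
[0.4791 0.186  0.2401] [-0.3  -0.22  0.04] -7.766409681775777e-05 33.0
[[-2.000e-04  9.903e-01  1.392e-01]
 [ 1.000e-04  1.392e-01 -9.903e-01]
 [-1.000e+00 -2.000e-04 -2.000e-04]]
[[ 0.99  -0.134 -0.038  0.47 ]
 [ 0.139  0.954  0.264  0.251]
 [ 0.001 -0.267  0.964  0.383]
 [ 0.     0.     0.     1.   ]]
[ 0.214  0.192 -0.092  1.287  0.     1.645]
[0.4795 0.1861 0.2402] [ 0.32 -0.61  0.46] 0.00015784962313276216 33.05
[[-1.000e-04  9.902e-01  1.393e-01]
 [ 1.000e-04  1.393e-01 -9.902e-01]
 [-1.000e+00 -1.000e-04 -1.000e-04]]
[[ 0.005  0.997 -0.074  0.495]
 [-1.     0.007  0.024  0.013]
 [ 0.025  0.074  0.997  1.2  ]
 [ 0.     0.     0.     1.   ]]
[ 0.214  0.193 -0.091  1.287  0.     1.645]
```

View pics/w16.png

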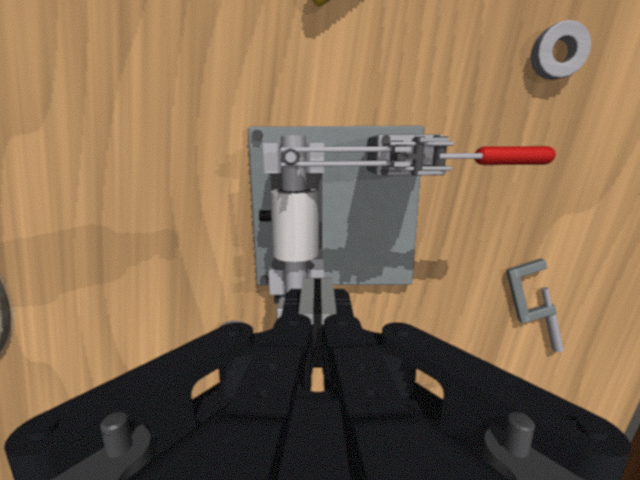

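View pics/t16.png

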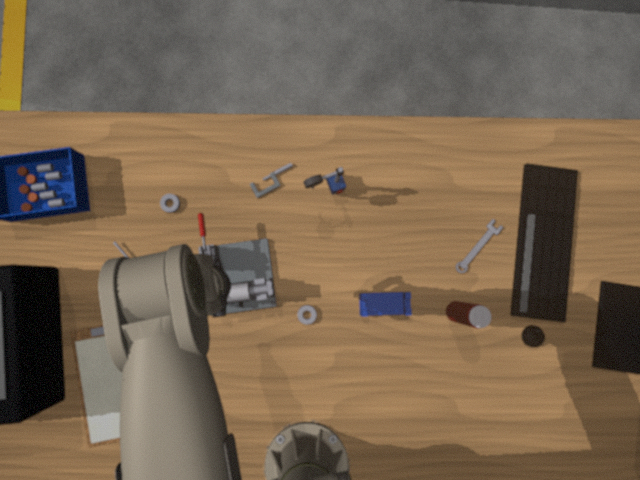

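```bash
python3 - <<'E'
from h import *
import pickle
M,s=pickle.load(open('w16.pkl','rb')); d=np.load('w16.npy')
a=np.radians(8.0);X=np.array([np.cos(a),np.sin(a)]);Y=np.array([-X[1],X[0]]);O=np.array([.4586,.1796])
def fx(p): q=p[:2]-O; return np.r_[q@X,q@Y,p[2]].round(4)
for u,v in [(490,155),(505,155),(520,155),(540,155),(549,155),(291,141),(294,180),(296,225)]:
    print(u,v,fx(px2w(M,u,v,np.median(d[v-1:v+2,u-1:u+2]))))
U,V=np.meshgrid(np.arange(640),np.arange(480));W=px2w(M,U,V,d);q=W[...,:2]-O;F=np.stack([q@X,q@Y,W[...,2]],-1)
def prof(F,U,V):
    for lo in np.arange(-.09,.095,.01):
        k=(abs(F[...,0])<.004)&(F[...,1]>lo)&(F[...,1]<lo+.01)&(V<285)
        if k.sum()>3: print(round(lo,3),np.median(F[...,2][k]).round(4),end=' | ')
prof(F,U,V); print()
k=(abs(F[...,0])<.006)&(F[...,2]>.095)&(F[...,2]<.103)&(F[...,1]<.045)&(F[...,1]>-.05); print("barrel y",np.percentile(F[...,1][k],[.5,99.5]).round(4),"x of crest")
M2,s2=pickle.load(open('w13.pkl','rb')); d2=np.load('w13.npy');W=px2w(M2,U,V,d2);q=W[...,:2]-O;F=np.stack([q@X,q@Y,W[...,2]],-1)
k=(abs(F[...,0])<.006)&(F[...,2]>.095)&(F[...,2]<.103)&(F[...,1]<.045)&(F[...,1]>-.05); print("before",np.percentile(F[...,1][k],[.5,99.5]).round(4))
p=cv2.imread('pics/w16.png'); cv2.imwrite('pics/w16c.png',cv2.resize(p[115:325,240:440],None,fx=2.8,fy=2.8,interpolation=cv2.INTER_CUBIC))
E
```

```text
490 155 [0.1575 0.0629 0.1135]
505 155 [0.1693 0.0629 0.1136]
520 155 [0.1811 0.0629 0.1135]
540 155 [0.197  0.0629 0.1134]
549 155 [0.2037 0.0629 0.114 ]
291 141 [-0.001   0.0739  0.0882]
294 180 [0.0009 0.0411 0.0885]
296 225 [0.0027 0.0032 0.0998]
-0.06 0.0884 | -0.05 0.0882 | -0.04 0.0886 | -0.03 0.0996 | -0.02 0.0995 | -0.01 0.0994 | -0.0 0.0994 | 0.01 0.0993 | 0.02 0.0994 | 0.03 0.0889 | 0.04 0.0882 | 0.05 0.1175 | 0.06 0.1193 | 0.07 0.0882 | 0.08 0.0143 | 0.09 0.0004 | 
barrel y [-0.0306  0.031 ] x of crest
before [-0.0306  0.0306]
```

View pics/w16c.png

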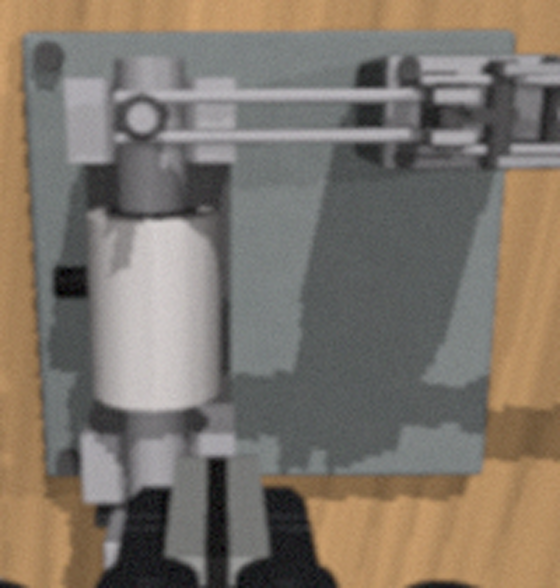

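```bash
python3 - <<'E'
from workcell import env
print(env.hand_in()); print(env.get_state()["clock"])
E
```

```text
the job is handed in; nothing more can be done
None
the job is handed in; nothing more can be done
```

The roller is seated in both Vs with its end against the stop, the clamp handle is fully down, and I handed the job in at about 33 s. The hand-in gives no verdict.

- **Lowering:** I took the roller from the cradle and lowered it in small steps until it bore in the Vs. The force reading showed about 10–12 N on the Vs at most. I then trimmed it sideways until the lateral force changed sign, and both journals sat centred.
- **Sliding:** I slid it about 7 mm to the stop. The tool stopped moving and the push rose to about 7 N, roughly 3 N of which was friction. Then I let go and the roller stayed put.
- **Clamping:** I pushed the handle round its arc. It took 4–6 N on the way and about 14 N when held against its end stop.

**Last checks, from camera depth**
- The handle grip is level: its top is 113.5 mm high along its whole length.
- The barrel runs from -30.6 to +31.0 mm in the fixture's y, so the roller's centre is within about 0.3 mm of its place at the stop.
- The journal tops are at 88.3 mm at both ends, so the roller lies level with its axis at about 77.4 mm.
- The foot is down on the journal, and the gripper is about 14 cm above the roller, touching nothing.
- No bystander looked moved. In that last view the arm hid the screwdriver's handle.

**Not fully checked**
- The foot's force on the journal could not be measured; I judged it from the level handle and the pictures.
- While the roller was seated, the wrist picture put the journal about 0.5 mm off the middle of the Vs. The contact forces said it was centred, and I put the difference down to camera calibration.

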